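Dry a washed sieve screen on the leaning rack

ROBOT

A 6-joint arm with a two-finger parallel gripper is mounted at the origin on the work surface. World frame = base frame: x ahead of the robot, y to its left, z up, the work surface at z = 0. Lengths are in m, angles in degrees, forces in N, time in s.
With the tool pointing down it reaches from about 0.35 to 0.875 m from the base axis. Payload 4.2 kg.
Tool frame: the origin (TCP) lies on the centre line of the jaws, within the pads' length; the fingertips stand 19 mm ahead of it and the grasp point (between the pads) is the TCP; x points along the fingers, y is the direction in which the jaws open and shut, and the axes are right-handed (so a half turn about x gives the same grasp; the last joint's range is limited). The gripper opens to 87 mm and grips with 3 to 60 N. Pads are 19 mm wide; open, the fingers measure 117 mm over their backs; the gripper's body (75 mm by 190 mm) begins 51 mm behind the grasp point.
Start: joints at [86.322, 22.042, 0.453, 0, -68.411, -14.817], TCP at [0.198, 0.593, 0.242] pointing down, gripper open.
Joint ranges: [-179.83, 179.83], [-69.29, 118.12], [-61.27, 80.66], [-181.25, 117.63], [-171.15, -9.14], [-177.46, 177.46]. Speed limits (degrees/s): [159.86, 159.86, 180, 180, 180, 180].

INTERFACE

Orientations are given as a 3x3 rotation matrix whose columns are the frame's x, y, z axes.
In Python, from station import r, viewer, job, spotter gives the robot as it stands.
- The arm moves only by the tool play_rows, never from a script. Its argument "commands" is a list of rows, each an object of numbers: "fingers": the gripper command: -1 is fully open, 1 is shut, values between are in proportion; "tx", "ty", "tz": the shift along the tool's x, y, z normalised to -1 to 1, where 1 is 750 mm; "ax", "ay", "az": the turn, a rotation vector about the tool's x, y, z normalised to -1 to 1, where 1 is pi rad. In form: [{"fingers": .., "tx": .., "ty": .., "tz": .., "ax": .., "ay": .., "az": ..}, ...]. A call has 1 to 5 rows; each row is the pose to reach, as a shift and turn from the pose commanded when the call began, along the tool's axes at that moment, turning the shorter way round; what a row does not reach only later rows make up. A row lasts 1/12 s, in which the tool goes at most 41.7 mm and 7.16 degrees, less where a joint would pass 70% of its speed; a pose out of reach is approached as far as the arm can. A call with a number of a shift or a turn outside -1 to 1 is refused whole. A call with a gripper value outside its range is refused whole. The fingers move at their own pace and stop on an object; the grip force is fixed at half the most. Time passes only in rows, so rows that repeat a pose let the fingers close. It gives the time, the measured TCP pose, the force and the opening at its end, in the units of the state.
- r.sense(): the state, without advancing time (a new reading comes with each control period).
- viewer.capture(name): name is "scene" or "side" or "wrist"; returns a dict with "image" (480x640x3 uint8, red, green, blue), "fx", "fy", "cx", "cy" (pixels), "R" (3x3) and "t" (3): a world point X has camera coordinates R X + t; the wrist camera has in their place "mount" (4x4, takes a point from camera to tool coordinates, whose origin is the TCP and whose axes are the tool frame's). Camera axes: x right, y down, z forward; pixel columns grow to the right and rows downward; lengths in m; the calibration is good to about 2 mm. A picture is of the moment at which its call begins: read the wrist's pose just before it. There is no depth.
- job.finish_job(): hands the job in, once; it reports no verdict.
Trained networks look in a picture, given as the dict that the camera call returned (one of the last four; its "shot" number tells which), for a name from the list of things; names that differ only in an ending like _2 or _b are one class to them, and where a whole thing is asked for, a point or a joint stands for the part that bears it (a point fixed in the world has none). Each returns a list of dicts, best first, with "score" (0 to 1); they miss things now and then, are a little off and sometimes report something else, mostly with a low value. They report only what shows in the picture. A call takes as long as a camera call. They do not tell look-alikes from the thing itself.
- spotter.find_in(name, picture): "uv" ([column, row] in pixels, amid what is visible of it).
- spotter.silhouettes(name, picture): "region" (480x640 bool, what is visible of it) and "uv" ([column, row] in pixels, amid what is visible of it).
The state is a dict: "time_s": time; "joints": joint angles; "joint_velocities": joint speeds; "effort": joint torques, N m; "tcp_pos": TCP position; "ee_rot": TCP orientation; "wrist_force": force on the tool from outside, world axes, zero at the start; "moment": the same for the moment, N m; "gripper_width": opening from 0.0 (shut) to 1.0 (fully open).
Only numpy, scipy, OpenCV 4.12 (cv2) and the standard library are available. Lean on these libraries where they do the work, as an engineer would, in place of code of your own. Each camera call takes 0.05 s, during which the arm holds its last target. There are 200 camera calls.

TASK

Get the washed orange-framed sieve screen drying: first lift the scrubbing brush off the rack's black mat and lay it in the aluminium tray. Then take the orange screen from the white stand and gently lean it, square and centred, against the steel bar of the rack with its bottom edge on the yellow stripe, so that it leans about 25 degrees from upright and stays there without sliding or being dropped. Finally switch on the drying fan by pushing the red-tipped lever all the way over, leaving the screen leaning and everything else on the bench undisturbed.

Things in the scene. Friction and masses are not known exactly. Their poses are not given: they have to be found in the camera images.
- rack: Fixed drying rack. Black rubber mat 205 x 230 x 6 mm, from x = -140 to +65 mm; two 12 mm steel posts at x = -62, y = +-105 mm carry the bar; a black box fan 100 mm wide, 106 mm high stands at x -135 to -95 mm. Origin: on the table below the stripe's middle. x points from the bar to the stripe, away from the robot; z up. The screen's top leans to -x, onto the bar.
- stripe (a point): Middle of the yellow stripe painted across the mat (24 mm wide in the rack's x, 226 mm long along the rack's y), on the mat's top, 6 mm above the rack's origin. A screen whose bottom edge is centred on it and which rests on the bar leans 25 degrees from vertical.
- bar_mid (a point): Middle of the rack's bar (12 mm thick, 210 mm long along the rack's y), 62 mm behind (-x of) the stripe's middle and 117 mm above the table.
- stand: Fixed white plastic wash stand, base 130 x 180 x 12 mm, with slots along its y axis at x = -40 and +40 mm, each between two ribs (12 mm apart, tops 50 mm above the table). Origin: centre of its underside. A screen stands upright in each slot, its lower edge 12 mm above the table; which slot holds which varies.
- screen: Loose perforated metal screen with an orange frame, 150 mm wide (its y), 200 mm high (its z), 8 mm thick (its x), about 0.35 kg. Origin: middle of its bottom edge (mid thickness). Can be gripped by its top edge from above, across the 8 mm.
- screen_top (a point): Middle of the orange screen's top edge, 200 mm above its origin along its z.
- other_screen: The same kind of screen with a blue frame, in the stand's other slot. Not to be moved.
- tray: Fixed open aluminium tray 150 x 220 x 30 mm (x, y, z), walls and floor 5 mm. Origin: centre of its underside.
- brush: Loose wooden scrubbing brush lying on the rack's mat across the stripe: 150 mm long (its x), 32 mm wide (its y), 32 mm high, the upper 16 mm wood, below it stiff black bristles 26 mm wide (rigid). About 0.12 kg. Origin: centre of its underside; z up.
- brush_mid (a point): Centre of the brush, 16 mm above its underside.
- fan_switch_base: Fixed grey switch block 70 x 50 x 25 mm. Origin: centre of its underside. The lever's pivot is 22 mm above it, along the block's y; the lever swings over from the block's -x side (off) to its +x side (on).
- fan_switch (a joint): Lever angle in rad: 0 = fully off (leaning 0.5 rad to the block's -x side), 1.0 = fully on (leaning 0.5 rad to the +x side). Stays where it is left; under 2 N at the ball moves it.
- fan_switch_tip (a point): Centre of the lever's red ball (26 mm across), 80 mm from the pivot on a 10 mm steel stick.
- tin: Loose closed can, 66 mm across, 90 mm high; origin at its underside. Bystander.
- bean_jar: Loose amber jar, 72 mm across, 110 mm high; origin at its underside. Bystander.
- cup: Loose white cup, 80 mm across, 70 mm high. Bystander.
- bowl: Loose blue bowl, 120 mm across, 50 mm high. Bystander.
- spoon: Loose spoon lying on the bench. Bystander.
Not all that is in view belongs to the job. What is shaped like the brush but pink or purple is not meant. What is shaped like the screen but pink is not meant.

How it is judged:
By the outcome, as a careful person would: the job done as asked, in the order asked, and still so for the second after the job is handed in, with the robot touching nothing.
It also fails if it takes over 72 s, if anything falls off the work surface, if the arm or the gripper's body presses on something with over 40 N, if the wrist force passes 120 N, or if a joint passes its speed limit or range.

## Working session

There is one attempt and no reset: what is moved stays moved. The work goes in short steps, Python scripts to look and compute and a tool call to move; the robot and the scene stay as the last step left them, time stands still between calls to the robot, and variables do not carry over. Pictures are saved under pics/ and viewed, about 8 in all and at most 12, crops included, and the job is handed in when it is done.

Besides the shell and the picture viewer there is one more tool, called after "Call:" as name(argument=value, ...), one argument or row to a line, values as JSON. play_rows: Moves the arm, as the interface text tells. Its arguments: {"type":"object","properties":{"commands":{"type":"array"}},"required":["commands"]}

```bash
ls; mkdir -p pics; cat > h.py <<'E'
import numpy as np, cv2
from station import r, viewer, job, spotter
def cap(n):
    s=r.sense(); p=viewer.capture(n)
    if n=="wrist":
        T=np.eye(4);T[:3,:3]=s["ee_rot"];T[:3,3]=s["tcp_pos"]
        W=np.linalg.inv(T@np.array(p["mount"])); p["Rw"],p["tw"]=W[:3,:3],W[:3,3]
    else: p["Rw"],p["tw"]=np.array(p["R"]),np.array(p["t"])
    p["P"]=np.array([[p["fx"],0,p["cx"]],[0,p["fy"],p["cy"]],[0,0,1]])@np.c_[p["Rw"],p["tw"]]
    return p
def save(p,n): cv2.imwrite(f"pics/{n}.png",cv2.cvtColor(p["image"],cv2.COLOR_RGB2BGR))
def proj(p,X):
    q=p["P"]@np.r_[X,1]; return q[:2]/q[2]
def onz(p,uv,z):
    d=p["Rw"].T@np.array([(uv[0]-p["cx"])/p["fx"],(uv[1]-p["cy"])/p["fy"],1]); c=-p["Rw"].T@p["tw"]
    return c+d*(z-c[2])/d[2]
def tri(ps,uvs):
    A=np.vstack([np.array([uv[0]*p["P"][2]-p["P"][0],uv[1]*p["P"][2]-p["P"][1]]) for p,uv in zip(ps,uvs)])
    v=np.linalg.svd(A)[2][-1]; return v[:3]/v[3]
E
python3 - <<'E'
from h import *
np.set_printoptions(precision=3,suppress=True)
s=r.sense(); print(s["time_s"],s["tcp_pos"],s["ee_rot"],s["gripper_width"])
P=[cap(n) for n in("scene","side","wrist")]
for p,n in zip(P,("scene","side","wrist")):
    save(p,n+"0"); print(n,-p["Rw"].T@p["tw"],p["fx"])
for nm in("rack","stripe","bar_mid","stand","screen","screen_top","other_screen","tray","brush","brush_mid","fan_switch_base","fan_switch","fan_switch_tip"):
    for p,n in zip(P,("scene","side","wrist")):
        print(nm,n,[(np.round(d["uv"]).tolist(),round(d["score"],2)) for d in spotter.find_in(nm,p)][:3])
E
```

```text
pics
0.0 [0.198 0.592 0.24 ] [[-0.001 -0.317 -0.948]
 [-0.002 -0.948  0.317]
 [-1.     0.002 -0.   ]] 0.9978724068723691
scene [1.205 0.18  0.856] 467.207503011693
side [-0.12  -0.676  1.164] 580.5487731819587
wrist [0.272 0.568 0.382] 355.5197466329876
rack scene [([319.0, 255.0], 0.94), ([187.0, 210.0], 0.7)]
rack side [([307.0, 307.0], 0.91)]
rack wrist []
stripe scene [([324.0, 256.0], 0.61), ([406.0, 330.0], 0.49)]
stripe side [([309.0, 306.0], 0.75), ([482.0, 364.0], 0.45)]
stripe wrist []
bar_mid scene [([323.0, 255.0], 0.92), ([401.0, 357.0], 0.39)]
bar_mid side [([308.0, 309.0], 0.79), ([230.0, 227.0], 0.34)]
bar_mid wrist []
stand scene [([210.0, 246.0], 0.93), ([323.0, 257.0], 0.36)]
stand side [([415.0, 398.0], 0.56)]
stand wrist []
screen scene [([186.0, 210.0], 0.96), ([154.0, 329.0], 0.9)]
screen side [([480.0, 253.0], 0.71), ([433.0, 338.0], 0.68), ([263.0, 176.0], 0.68)]
screen wrist []
screen_top scene [([153.0, 329.0], 0.97), ([186.0, 213.0], 0.93)]
screen_top side [([435.0, 338.0], 0.97), ([476.0, 254.0], 0.8)]
screen_top wrist []
other_screen scene [([209.0, 183.
[... 289 characters left out ...]
65), ([233.0, 182.0], 0.4)]
brush side [([318.0, 280.0], 0.85), ([185.0, 274.0], 0.82), ([360.0, 446.0], 0.61)]
brush wrist [([610.0, 13.0], 0.89)]
brush_mid scene [([445.0, 236.0], 0.9), ([326.0, 280.0], 0.74), ([187.0, 215.0], 0.64)]
brush_mid side [([319.0, 279.0], 0.59), ([186.0, 277.0], 0.56), ([360.0, 446.0], 0.56)]
brush_mid wrist [([606.0, 11.0], 0.84)]
fan_switch_base scene [([399.0, 357.0], 0.97)]
fan_switch_base side [([309.0, 215.0], 0.61), ([310.0, 308.0], 0.35)]
fan_switch_base wrist []
fan_switch scene [([399.0, 358.0], 0.6)]
fan_switch side []
fan_switch wrist []
fan_switch_tip scene [([403.0, 327.0], 0.75)]
fan_switch_tip side [([302.0, 204.0], 0.43)]
fan_switch_tip wrist []
```

View pics/scene0.png

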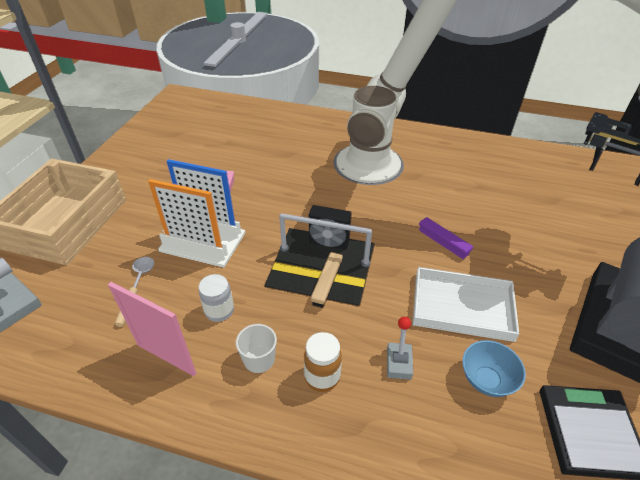

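View pics/side0.png

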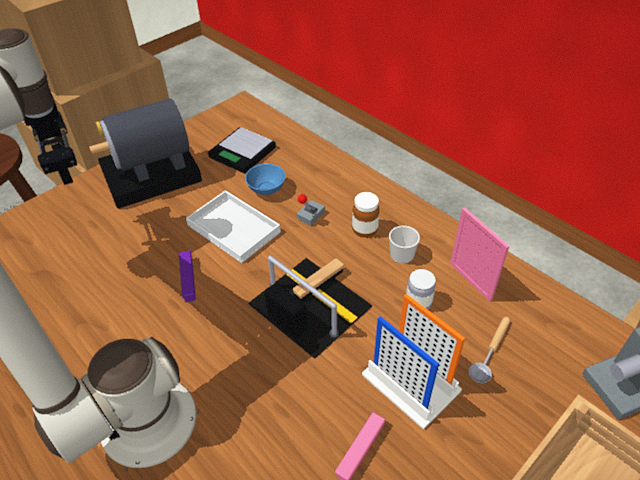

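The scene picture shows the rack with the brush at (327,278) and the bar running (281,218)–(370,233). The orange screen is in the stand's front slot at (186,212), with the blue one behind it. The tray is at (465,303) and the red ball at (404,323). The pink screen, pink block and purple block are decoys. The side view agrees.

```bash
cat >> h.py <<'E'
from scipy.optimize import least_squares
def fitpose(pts,x0):  # pts: list of (cam, local xyz, uv); pose x,y,yaw on the table
    def f(q):
        c,s=np.cos(q[2]),np.sin(q[2])
        return np.concatenate([proj(p,[q[0]+c*l[0]-s*l[1],q[1]+s*l[0]+c*l[1],l[2]])-uv for p,l,uv in pts])
    o=least_squares(f,x0,loss="soft_l1"); return o.x,o.fun.reshape(-1,2)
def mask(p,lo,hi,near=None,rad=60):
    m=cv2.inRange(cv2.cvtColor(p["image"],cv2.COLOR_RGB2HSV),np.array(lo),np.array(hi))
    if near is not None:
        k=np.zeros_like(m); cv2.circle(k,tuple(int(v) for v in near),rad,255,-1); m&=k
    return m
def quad(m):
    c=cv2.convexHull(np.vstack([c for c in cv2.findContours(m,0,2)[0] if cv2.contourArea(c)>15]))
    for e in np.arange(1,20,.5):
        a=cv2.approxPolyDP(c,e,True)[:,0]
        if len(a)<=4: return a
E
python3 - <<'E'
from h import *
np.set_printoptions(precision=3,suppress=True)
S=cap("scene");D=cap("side")
for p,c1,c2,c3,c4 in((S,(320,278),(186,212),(404,323),(325,278)),(D,(330,300),(432,337),(302,199),(318,278))):
    y=quad(mask(p,(24,150,120),(33,255,255),c1,80)); print("stripe",y.tolist(),[onz(p,u,.006)[:2] for u in y])
    o=quad(mask(p,(8,190,120),(16,255,255),c2,60)); print("orange",o.tolist())
    m=mask(p,(0,180,100),(5,255,255),c3,15); u=np.argwhere(m).mean(0)[::-1]; print("ball",u,m.sum()/255)
    b=quad(mask(p,(8,60,90),(22,185,255),c4,12));
    d=spotter.silhouettes("brush",p); d=min(d,key=lambda d:np.hypot(*(np.array(d["uv"])-c4))); q=cv2.minAreaRect(np.argwhere(d["region"])[:,::-1].astype(np.float32)); print("brush",d["uv"],q)
    tr=spotter.silhouettes("tray",p)[0]; print("tray",quad(tr["region"].astype(np.uint8)*255).tolist())
# 3x crops for eye picks
A=cv2.resize(S["image"][195:395,255:425],None,fx=3,fy=3,interpolation=2)
B=cv2.resize(D["image"][160:360,240:380],None,fx=3,fy=3,interpolation=2)
A=cv2.resize(A[:,:],(425,500));B=cv2.resize(B,(350,500))
cv2.imwrite("pics/crop1.png",cv2.cvtColor(np.hstack([A,B]),cv2.COLOR_RGB2BGR))
E
```

```text
stripe [[363, 286], [272, 268], [276, 262], [364, 279]] [array([0.498, 0.09 ]), array([ 0.505, -0.135]), array([ 0.483, -0.133]), array([0.476, 0.087])]
orange [[149, 181], [209, 192], [220, 245], [166, 233]]
ball [404.15  322.512] 127.0
brush [324.5, 280.3] ((326.49407958984375, 279.9141845703125), (14.69230842590332, 56.692317962646484), 22.61986541748047)
tray [[419, 268], [512, 281], [516, 339], [413, 325]]
stripe [[323, 293], [355, 318], [351, 321], [340, 313]] [array([ 0.498, -0.024]), array([ 0.499, -0.133]), array([ 0.486, -0.132]), array([ 0.484, -0.097])]
orange [[405, 294], [464, 337], [450, 383], [399, 330]]
ball [301.724 198.017] 58.0
brush [319.3, 278.3] ((318.0889587402344, 279.4207763671875), (16.31014060974121, 56.84873580932617), 54.63753890991211)
tray [[224, 192], [278, 226], [242, 261], [187, 225]]
```

View pics/crop1.png

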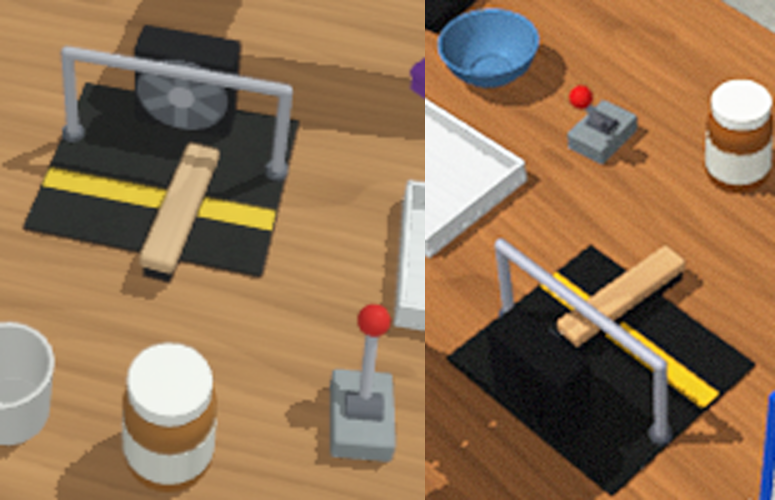

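The crop shows the mat corners, the bar ends, the brush across the stripe, and the lever leaning away from the scene camera. Next I fit poses from these picks.

```bash
python3 - <<'E'
from h import *
np.set_printoptions(precision=3,suppress=True)
S=cap("scene");D=cap("side")
a=lambda x,y:np.array([255+x/2.5,195+y/2.5]); b=lambda x,y:np.array([240+(x-425)/2.5,160+y/2.5])
pts=[(S,(.065,-.115,.006),a(26,227)),(S,(.065,.115,.006),a(262,276)),(S,(-.14,.115,.006),a(298,120)),(S,(-.062,-.105,.117),a(66,50)),(S,(-.062,.105,.117),a(288,90)),
(D,(.065,.115,.006),b(591,247)),(D,(.065,-.115,.006),b(752,367)),(D,(-.14,-.115,.006),b(612,492)),(D,(-.14,.115,.006),b(449,358)),(D,(-.062,.105,.117),b(499,243)),(D,(-.062,-.105,.117),b(662,367))]
q,e=fitpose(pts,[.48,-.02,0]);print("rack",q,np.degrees(q[2]));print(e)
print("bar ends",tri([S,D],[a(66,50),b(662,367)]),tri([S,D],[a(288,90),b(499,243)]))
print("ball",tri([S,D],[(404.15,322.5),(301.7,198)]))
print("screen top",tri([S,D],[(150,182),(464,337)]), tri([S,D],[(217,192),(405,295)]))
print("screen top 1cam z.212",onz(S,(149,181),.212),onz(S,(209+5,192),.212),onz(D,(404,296),.212),onz(D,(464,339),.212))
print("brush ends", tri([S,D],[a(203,148),b(570,332)]), tri([S,D],[a(158,266),b(675,258)]))
print("brush top c", tri([S,D],[a(180,205),b(624,292)]))
print("blk",[onz(S,a(*u),.025)[:2] for u in((334,371),(391,372),(394,434),(331,431))],[onz(D,b(*u),.025)[:2] for u in((569,131),(597,102),(637,130),(605,160))])
for p,t in((S,[[419,268],[512,281],[516,339],[413,325]]),(D,[[224,192],[278,226],[242,261],[187,225]])): print("tray",[onz(p,u,.03 if 1 else 0)[:2] for u in t])
for p,n in((S,"S"),(D,"D")):
  for o,z in(("tin",.09),("bean_jar",.11),("cup",.07),("bowl",.05)):
    f=spotter.find_in(o,p)[:2]; print(n,o,[(onz(p,g["uv"],z/2)[:2],round(g["score"],2)) for g in f])
E
```

```text
rack [ 0.491 -0.023  0.032] 1.8529799674467116
[[-1.564 -1.117]
 [ 0.117 -1.392]
 [ 0.425 -0.658]
 [ 0.241  0.312]
 [-1.062 -0.335]
 [-0.112 -1.942]
 [ 1.631 -2.369]
 [-0.227  0.394]
 [-1.421 -0.915]
 [ 0.78   0.328]
 [-0.326 -1.131]]
bar ends [ 0.431 -0.132  0.116] [0.425 0.083 0.116]
ball [0.639 0.198 0.093]
screen top [ 0.507 -0.409  0.209] [ 0.502 -0.258  0.21 ]
screen top 1cam z.212 [ 0.507 -0.41   0.212] [ 0.501 -0.256  0.212] [ 0.5   -0.263  0.212] [ 0.502 -0.413  0.212]
brush ends [0.441 0.007 0.032] [0.587 0.004 0.026]
brush top c [0.515 0.006 0.03 ]
blk [array([0.65 , 0.176]), array([0.638, 0.221]), array([0.694, 0.232]), array([0.706, 0.183])] [array([0.638, 0.22 ]), array([0.693, 0.232]), array([0.693, 0.167]), array([0.635, 0.158])]
tray [array([0.427, 0.209]), array([0.406, 0.422]), array([0.569, 0.43 ]), array([0.594, 0.218])]
tray [array([0.542, 0.431]), array([0.561, 0.215]), array([0.411, 0.186]), array([0.387, 0.396])]
S tin [(array([ 0.648, -0.209]), 0.6)]
S bean_jar [(array([0.752, 0.06 ]), 0.63)]
S cup [(array([ 0.742, -0.071]), 0.6), (array([ 0.403, -0.413]), 0.6)]
S bowl [(array([0.647, 0.386]), 0.88), (array([ 0.605, -0.433]), 0.36)]
D tin [(array([ 0.651, -0.205]), 0.67)]
D bean_jar [(array([0.741, 0.055]), 0.74)]
D cup [(array([ 0.751, -0.076]), 0.55)]
D bowl [(array([0.667, 0.403]), 0.84)]
```

```bash
cat > plan.py <<'E'
import numpy as np
from scipy.spatial.transform import Rotation as Ro
from station import r
def down(yaw):  # jaws along world y turned by yaw (deg)
    return Ro.from_euler("z",yaw,degrees=True).as_matrix()@np.array([[0,0,-1.],[0,-1,0],[-1,0,0]])
def plan(wps):  # wps: (pos, R); prints numbers per call, and rows needed
    s=r.sense(); p,R=np.array(s["tcp_pos"]),np.array(s["ee_rot"]); print("t",round(s["time_s"],2),"at",np.round(p,4),"g",s["gripper_width"])
    for q,Q in wps:
        q=np.array(q); d=R.T@(q-p); v=Ro.from_matrix(R.T@Q).as_rotvec()
        print("t",np.round(d/.75,4),"a",np.round(v/np.pi,4),"rows",round(max(np.linalg.norm(d)/.0417,np.degrees(np.linalg.norm(v))/7.16),1)); p,R=q,Q
E
python3 - <<'E'
from plan import *
D=down(-1); a=np.array([.198,.592,.242]); b=np.array([.535,.006,.242])
plan([(a+(b-a)*f,D) for f in(.27,.55,.8,1)])
E
```

```text
t 2.9 at [0.1982 0.5927 0.2416] g 1.0032170233564668
t [-0.0006  0.1626 -0.182 ] a [-0.0972  0.      0.    ] rows 4.4
t [ 0.      0.2165 -0.1296] a [0. 0. 0.] rows 4.5
t [ 0.      0.1933 -0.1157] a [0. 0. 0.] rows 4.1
t [ 0.      0.1547 -0.0926] a [0. 0. 0.] rows 3.2
```

Call:
play_rows(
  commands=[
    {"fingers": -1, "tx": 0, "ty": 0.1626, "tz": -0.182, "ax": -0.0972, "ay": 0, "az": 0},
    {"fingers": -1, "tx": 0, "ty": 0.1626, "tz": -0.182, "ax": -0.0972, "ay": 0, "az": 0},
    {"fingers": -1, "tx": 0, "ty": 0.1626, "tz": -0.182, "ax": -0.0972, "ay": 0, "az": 0},
    {"fingers": -1, "tx": 0, "ty": 0.1626, "tz": -0.182, "ax": -0.0972, "ay": 0, "az": 0},
    {"fingers": -1, "tx": 0, "ty": 0.1626, "tz": -0.182, "ax": -0.0972, "ay": 0, "az": 0},
  ],
)

```text
time_s: 3.32
tcp_pos: [0.2901, 0.4296, 0.2419]
ee_rot: [[-0.0, -0.02, -1.0], [-0.001, -1.0, 0.02], [-1.0, 0.001, 0.0]]
wrist_force: [0.6, 0.5, -0.5]
gripper_width: 0.999
```

Call:
play_rows(
  commands=[
    {"fingers": -1, "tx": 0, "ty": 0.2165, "tz": -0.13, "ax": 0, "ay": 0, "az": 0},
    {"fingers": -1, "tx": 0, "ty": 0.2165, "tz": -0.13, "ax": 0, "ay": 0, "az": 0},
    {"fingers": -1, "tx": 0, "ty": 0.2165, "tz": -0.13, "ax": 0, "ay": 0, "az": 0},
    {"fingers": -1, "tx": 0, "ty": 0.2165, "tz": -0.13, "ax": 0, "ay": 0, "az": 0},
    {"fingers": -1, "tx": 0, "ty": 0.2165, "tz": -0.13, "ax": 0, "ay": 0, "az": 0},
  ],
)

```text
time_s: 3.73
tcp_pos: [0.3845, 0.2668, 0.2419]
ee_rot: [[0.0, -0.019, -1.0], [-0.0, -1.0, 0.019], [-1.0, 0.0, -0.0]]
wrist_force: [-1.0, 0.4, -0.8]
gripper_width: 1.001
```

Call:
play_rows(
  commands=[
    {"fingers": -1, "tx": 0, "ty": 0.1933, "tz": -0.1157, "ax": 0, "ay": 0, "az": 0},
    {"fingers": -1, "tx": 0, "ty": 0.1933, "tz": -0.1157, "ax": 0, "ay": 0, "az": 0},
    {"fingers": -1, "tx": 0, "ty": 0.1933, "tz": -0.1157, "ax": 0, "ay": 0, "az": 0},
    {"fingers": -1, "tx": 0, "ty": 0.1933, "tz": -0.1157, "ax": 0, "ay": 0, "az": 0},
    {"fingers": -1, "tx": 0, "ty": 0.1933, "tz": -0.1157, "ax": 0, "ay": 0, "az": 0},
  ],
)

```text
time_s: 4.15
tcp_pos: [0.47, 0.1187, 0.2416]
ee_rot: [[0.0, -0.024, -1.0], [-0.001, -1.0, 0.024], [-1.0, 0.001, -0.0]]
wrist_force: [-0.1, 0.6, 1.3]
gripper_width: 0.997
```

Call:
play_rows(
  commands=[
    {"fingers": -1, "tx": 0, "ty": 0.1547, "tz": -0.0926, "ax": 0, "ay": 0, "az": 0},
    {"fingers": -1, "tx": 0, "ty": 0.1547, "tz": -0.0926, "ax": 0, "ay": 0, "az": 0},
    {"fingers": -1, "tx": 0, "ty": 0.1547, "tz": -0.0926, "ax": 0, "ay": 0, "az": 0},
    {"fingers": -1, "tx": 0, "ty": 0.1547, "tz": -0.0926, "ax": 0, "ay": 0, "az": 0},
  ],
)

```text
time_s: 4.48
tcp_pos: [0.5375, 0.0025, 0.2414]
ee_rot: [[0.001, -0.021, -1.0], [-0.001, -1.0, 0.021], [-1.0, 0.001, -0.001]]
wrist_force: [0.4, 0.7, 0.4]
gripper_width: 0.999
```

```bash
python3 - <<'E'
from h import *
np.set_printoptions(precision=4,suppress=True)
s=r.sense();print(s["time_s"],s["tcp_pos"],s["ee_rot"],s["wrist_force"])
p=cap("wrist"); im=p["image"].copy()
save(p,"w1"); np.savez("w1.npz",P=p["P"],Rw=p["Rw"],tw=p["tw"])
print("proj expected",[ (n,proj(p,X)) for n,X in(("stripe",(.491,-.023,.006)),("brush",(.515,.006,.038)))])
E
```

```text
4.4833 [0.5375 0.0025 0.2414] [[ 0.0007 -0.0215 -0.9998]
 [-0.001  -0.9998  0.0215]
 [-1.      0.0009 -0.0007]] [0.4288 0.6563 0.4315]
proj expected [('stripe', array([340.5371, 250.8877])), ('brush', array([313.8381, 238.8083]))]
```

View pics/w1.png

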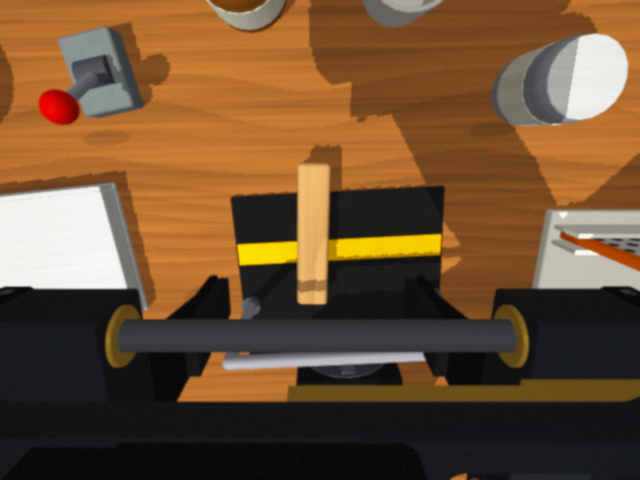

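The wrist view shows the brush from (314,164) to (313,304) and the stripe from (238,254) to (441,245), as predicted. The switch block is at (100,70) with its ball at (59,107). The tray's edge is at the left and the orange screen at (600,250).

```bash
python3 - <<'E'
from h import *
from plan import *
np.set_printoptions(precision=4,suppress=True)
z=np.load("w1.npz"); p=dict(P=z["P"],Rw=z["Rw"],tw=z["tw"],fx=355.52,fy=355.52,cx=320,cy=240)
p2=cap("wrist"); p.update({k:p2[k] for k in("fx","fy","cx","cy")})
print("brush",[onz(p,u,.038)[:2] for u in((299,165),(329,164),(327,303),(298,304))])
print("stripe ends",[onz(p,u,.006)[:2] for u in((238,254),(441,245))], "mat corners",[onz(p,u,.006)[:2] for u in((232,197),(444,186))])
print("bar",[onz(p,u,.117)[:2] for u in((224,361),)])
print("blk",[onz(p,u,.025)[:2] for u in((58,40),(118,27),(133,92),(80,100))])
m=mask(p2,(0,180,100),(5,255,255),(59,107),30); u=np.argwhere(m).mean(0)[::-1]; print("ball",u,onz(p,u,.093))
print("tray corner",onz(p,(113,186),.03),onz(p,(146,300),.0))
D=down(-1)
plan([((.537,.0055,.10),D),((.537,.0055,.031),D)])
E
```

```text
brush [array([0.5886, 0.0184]), array([ 0.5889, -0.0102]), array([ 0.4434, -0.0063]), array([0.4429, 0.0246])]
stripe ends [array([0.4898, 0.0917]), array([ 0.4955, -0.1346])] mat corners [array([0.5541, 0.0928]), array([ 0.5609, -0.1328])]
bar [array([0.4294, 0.0853])]
blk [array([0.7031, 0.2326]), array([0.7123, 0.1766]), array([0.6581, 0.1722]), array([0.6522, 0.2233])]
ball [ 58.2646 106.4115] [0.641  0.1987 0.093 ]
tray corner [0.5715 0.204  0.03  ] [0.433  0.2066 0.    ]
t 4.58 at [0.5361 0.0044 0.2411] g 0.9970653915306672
t [ 0.1881 -0.0015 -0.0012] a [-0.0012  0.0002 -0.0001] rows 3.4
t [0.092 0.    0.   ] a [0. 0. 0.] rows 1.7
```

Call:
play_rows(
  commands=[
    {"fingers": -1, "tx": 0.188, "ty": -0.002, "tz": -0.001, "ax": -0.002, "ay": 0, "az": 0},
    {"fingers": -1, "tx": 0.188, "ty": -0.002, "tz": -0.001, "ax": -0.002, "ay": 0, "az": 0},
    {"fingers": -1, "tx": 0.188, "ty": -0.002, "tz": -0.001, "ax": -0.002, "ay": 0, "az": 0},
    {"fingers": -1, "tx": 0.28, "ty": -0.002, "tz": -0.001, "ax": -0.002, "ay": 0, "az": 0},
    {"fingers": -1, "tx": 0.28, "ty": -0.002, "tz": -0.001, "ax": -0.002, "ay": 0, "az": 0},
  ],
)

```text
time_s: 5.0
tcp_pos: [0.5358, 0.009, 0.0323]
ee_rot: [[0.002, -0.009, -1.0], [0.001, -1.0, 0.009], [-1.0, -0.001, -0.002]]
wrist_force: [1.2, -0.2, 0.2]
gripper_width: 1.0
```

Call:
play_rows(
  commands=[
    {"fingers": -1, "tx": 0, "ty": 0, "tz": 0, "ax": 0, "ay": 0, "az": 0},
    {"fingers": 1, "tx": 0, "ty": 0, "tz": 0, "ax": 0, "ay": 0, "az": 0},
    {"fingers": 1, "tx": 0, "ty": 0, "tz": 0, "ax": 0, "ay": 0, "az": 0},
    {"fingers": 1, "tx": 0, "ty": 0, "tz": 0, "ax": 0, "ay": 0, "az": 0},
    {"fingers": 1, "tx": 0, "ty": 0, "tz": 0, "ax": 0, "ay": 0, "az": 0},
  ],
)

```text
time_s: 5.42
tcp_pos: [0.5368, 0.008, 0.0352]
ee_rot: [[0.003, -0.011, -1.0], [0.001, -1.0, 0.011], [-1.0, -0.001, -0.003]]
wrist_force: [-0.3, 0.4, -0.7]
gripper_width: 0.781
```

Call:
play_rows(
  commands=[
    {"fingers": 1, "tx": 0, "ty": 0, "tz": 0, "ax": 0, "ay": 0, "az": 0},
    {"fingers": 1, "tx": 0, "ty": 0, "tz": 0, "ax": 0, "ay": 0, "az": 0},
    {"fingers": 1, "tx": 0, "ty": 0, "tz": 0, "ax": 0, "ay": 0, "az": 0},
    {"fingers": 1, "tx": 0, "ty": 0, "tz": 0, "ax": 0, "ay": 0, "az": 0},
  ],
)

```text
time_s: 5.75
tcp_pos: [0.5361, 0.0074, 0.0336]
ee_rot: [[0.001, -0.011, -1.0], [0.0, -1.0, 0.011], [-1.0, -0.0, -0.001]]
wrist_force: [-0.4, -0.5, -0.6]
gripper_width: 0.479
```

Call:
play_rows(
  commands=[
    {"fingers": 1, "tx": 0, "ty": 0, "tz": 0, "ax": 0, "ay": 0, "az": 0},
    {"fingers": 1, "tx": 0, "ty": 0, "tz": 0, "ax": 0, "ay": 0, "az": 0},
    {"fingers": 1, "tx": 0, "ty": 0, "tz": 0, "ax": 0, "ay": 0, "az": 0},
    {"fingers": 1, "tx": 0, "ty": 0, "tz": 0, "ax": 0, "ay": 0, "az": 0},
  ],
)

```text
time_s: 6.08
tcp_pos: [0.5361, 0.0074, 0.0333]
ee_rot: [[-0.0, -0.011, -1.0], [-0.0, -1.0, 0.011], [-1.0, 0.0, 0.0]]
wrist_force: [0.1, -1.3, 0.5]
gripper_width: 0.365
```

Call:
play_rows(
  commands=[
    {"fingers": 1, "tx": -0.02, "ty": 0, "tz": 0, "ax": 0, "ay": 0, "az": 0},
    {"fingers": 1, "tx": -0.07, "ty": 0, "tz": -0.01, "ax": 0, "ay": 0, "az": 0},
    {"fingers": 1, "tx": -0.12, "ty": 0, "tz": -0.015, "ax": 0, "ay": 0, "az": 0},
    {"fingers": 1, "tx": -0.17, "ty": 0, "tz": -0.02, "ax": 0, "ay": 0, "az": 0},
    {"fingers": 1, "tx": -0.2, "ty": 0, "tz": -0.02, "ax": 0, "ay": 0, "az": 0},
  ],
)

```text
time_s: 6.5
tcp_pos: [0.553, 0.0076, 0.1871]
ee_rot: [[0.006, -0.011, -1.0], [0.001, -1.0, 0.011], [-1.0, -0.001, -0.006]]
wrist_force: [0.7, 0.6, -0.9]
gripper_width: 0.367
```

```bash
python3 - <<'E'
from plan import *
s=r.sense(); print(np.round(s["joints"],1),np.round(s["wrist_force"],1))
a=np.array(s["tcp_pos"]); b=np.array([.4855,.335,.17])
for e in(95.5,-84.5):
  plan([(a+(b-a)*f,down(-1+(e+1)*f)) for f in(1/3,2/3,1)])
E
```

```text
[ 17.6  17.6 -14.6   0.1 -57.5  71.7] [ 0.7  0.6 -0.9]
t 6.5 at [0.553  0.0076 0.1871] g 0.3666232155529423
t [ 0.0075 -0.1452  0.0316] a [-0.1765 -0.0019 -0.0002] rows 4.4
t [ 0.0076 -0.14   -0.0496] a [-0.1787  0.      0.    ] rows 4.5
t [ 0.0076 -0.0921 -0.1166] a [-0.1787  0.      0.    ] rows 4.5
t 6.5 at [0.553  0.0076 0.1871] g 0.3666232155529423
t [ 0.0075 -0.1452  0.0316] a [ 0.1568 -0.0017  0.0007] rows 3.9
t [ 0.0076 -0.113   0.0965] a [0.1546 0.     0.    ] rows 3.9
t [ 0.0076 -0.0549  0.1381] a [0.1546 0.     0.    ] rows 3.9
```

```bash
python3 - <<'E'
from plan import *
s=r.sense()
a=np.array(s["tcp_pos"]); b=np.array([.4895,.293,.17])
plan([(a+(b-a)*f,down(-.6-83.9*f)) for f in(1/3,2/3,1)]+[((.4895,.293,.05),down(-84.5))])
E
```

```text
t 6.5 at [0.553  0.0076 0.1871] g 0.3666232155529423
t [ 0.0075 -0.1265  0.0296] a [ 0.1553 -0.0017  0.0007] rows 3.9
t [ 0.0076 -0.0979  0.0854] a [0.1554 0.     0.    ] rows 3.9
t [ 0.0076 -0.0464  0.1214] a [0.1554 0.     0.    ] rows 3.9
t [0.16 0.   0.  ] a [0. 0. 0.] rows 2.9
```

Call:
play_rows(
  commands=[
    {"fingers": 1, "tx": 0.0075, "ty": -0.1265, "tz": 0.03, "ax": 0.155, "ay": 0, "az": 0},
    {"fingers": 1, "tx": 0.0075, "ty": -0.1265, "tz": 0.03, "ax": 0.155, "ay": 0, "az": 0},
    {"fingers": 1, "tx": 0.0075, "ty": -0.1265, "tz": 0.03, "ax": 0.155, "ay": 0, "az": 0},
    {"fingers": 1, "tx": 0.0075, "ty": -0.1265, "tz": 0.03, "ax": 0.155, "ay": 0, "az": 0},
    {"fingers": 1, "tx": 0.0075, "ty": -0.1265, "tz": 0.03, "ax": 0.155, "ay": 0, "az": 0},
  ],
)

```text
time_s: 6.92
tcp_pos: [0.5288, 0.1037, 0.1769]
ee_rot: [[-0.001, -0.478, -0.878], [-0.0, -0.878, 0.478], [-1.0, 0.001, 0.001]]
wrist_force: [0.6, -0.1, -1.7]
gripper_width: 0.363
```

Call:
play_rows(
  commands=[
    {"fingers": 1, "tx": 0.0075, "ty": -0.098, "tz": 0.0854, "ax": 0.1554, "ay": 0, "az": 0},
    {"fingers": 1, "tx": 0.0075, "ty": -0.098, "tz": 0.0854, "ax": 0.1554, "ay": 0, "az": 0},
    {"fingers": 1, "tx": 0.0075, "ty": -0.098, "tz": 0.0854, "ax": 0.1554, "ay": 0, "az": 0},
    {"fingers": 1, "tx": 0.0075, "ty": -0.098, "tz": 0.0854, "ax": 0.1554, "ay": 0, "az": 0},
    {"fingers": 1, "tx": 0.0075, "ty": -0.098, "tz": 0.0854, "ax": 0.1554, "ay": 0, "az": 0},
  ],
)

```text
time_s: 7.33
tcp_pos: [0.508, 0.1982, 0.1713]
ee_rot: [[-0.001, -0.833, -0.553], [-0.001, -0.553, 0.833], [-1.0, 0.001, 0.0]]
wrist_force: [0.3, -1.0, -2.1]
gripper_width: 0.365
```

Call:
play_rows(
  commands=[
    {"fingers": 1, "tx": 0.0075, "ty": -0.0464, "tz": 0.1214, "ax": 0.1554, "ay": 0, "az": 0},
    {"fingers": 1, "tx": 0.0075, "ty": -0.0464, "tz": 0.1214, "ax": 0.1554, "ay": 0, "az": 0},
    {"fingers": 1, "tx": 0.0075, "ty": -0.0464, "tz": 0.1214, "ax": 0.1554, "ay": 0, "az": 0},
    {"fingers": 1, "tx": 0.0075, "ty": -0.0464, "tz": 0.1214, "ax": 0.1554, "ay": 0, "az": 0},
    {"fingers": 1, "tx": 0.0075, "ty": -0.0464, "tz": 0.1214, "ax": 0.1554, "ay": 0, "az": 0},
  ],
)

```text
time_s: 7.75
tcp_pos: [0.4871, 0.2927, 0.1657]
ee_rot: [[-0.001, -0.995, -0.099], [-0.001, -0.099, 0.995], [-1.0, 0.001, -0.001]]
wrist_force: [-0.2, 0.0, -2.0]
gripper_width: 0.367
```

```bash
python3 - <<'E'
from h import *
from plan import *
np.set_printoptions(precision=4,suppress=True)
s=r.sense();print(s["time_s"],s["tcp_pos"],s["ee_rot"],s["wrist_force"])
p=cap("wrist"); save(p,"w2")
c=np.array([.4875,.314]);u=Ro.from_euler("z",5.5,degrees=True).as_matrix()
for l in((.075,.11),(.075,-.11),(-.075,-.11),(-.075,.11)): print(proj(p,np.r_[c+(u[:2,:2]@l),.03]))
plan([((.4895,.293,.036),down(-84.5))])
E
```

```text
7.75 [0.4871 0.2927 0.1657] [[-0.0012 -0.9951 -0.0986]
 [-0.0009 -0.0986  0.9951]
 [-1.      0.0012 -0.0008]] [-0.1501  0.0335 -1.9811]
[232.7808 371.8166]
[213.8706 117.6198]
[416.6373 118.1697]
[396.9965 372.1799]
t 7.8 at [0.4872 0.292  0.1658] g 0.36411005601884994
t [ 0.1731 -0.0034  0.0012] a [ 0.0018 -0.0003 -0.0004] rows 3.1
```

View pics/w2.png

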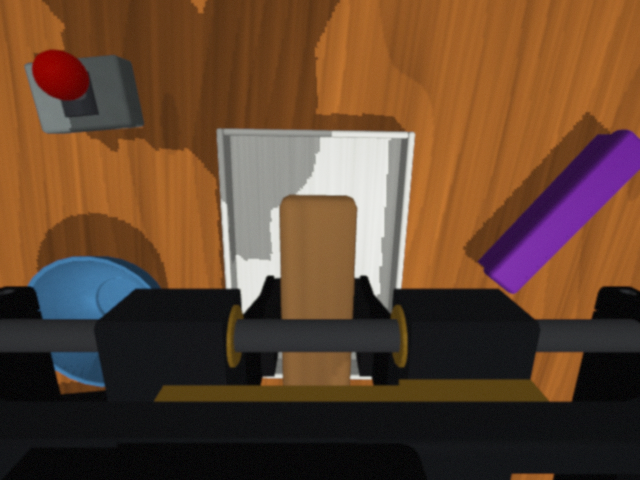

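The tray spans (218,131)–(413,378), about 9 mm further in +y than I estimated. The brush is held aligned with it, so I shift and lower.

Call:
play_rows(
  commands=[
    {"fingers": 1, "tx": 0.05, "ty": -0.004, "tz": 0.0133, "ax": 0, "ay": 0, "az": 0},
    {"fingers": 1, "tx": 0.1, "ty": -0.004, "tz": 0.0133, "ax": 0, "ay": 0, "az": 0},
    {"fingers": 1, "tx": 0.14, "ty": -0.004, "tz": 0.0133, "ax": 0, "ay": 0, "az": 0},
    {"fingers": 1, "tx": 0.165, "ty": -0.004, "tz": 0.0133, "ax": 0, "ay": 0, "az": 0},
    {"fingers": 1, "tx": 0.174, "ty": -0.004, "tz": 0.0133, "ax": 0, "ay": 0, "az": 0},
  ],
)

```text
time_s: 8.22
tcp_pos: [0.488, 0.2997, 0.0324]
ee_rot: [[-0.005, -0.995, -0.099], [-0.005, -0.099, 0.995], [-1.0, 0.006, -0.005]]
wrist_force: [-2.6, 0.4, 11.7]
gripper_width: 0.365
```

Call:
play_rows(
  commands=[
    {"fingers": 1, "tx": 0.0, "ty": 0, "tz": 0, "ax": 0, "ay": 0, "az": 0},
    {"fingers": 1, "tx": 0.002, "ty": 0, "tz": 0, "ax": 0, "ay": 0, "az": 0},
  ],
)

```text
time_s: 8.38
tcp_pos: [0.4905, 0.303, 0.0354]
ee_rot: [[0.002, -0.995, -0.098], [0.001, -0.098, 0.995], [-1.0, -0.002, 0.001]]
wrist_force: [0.7, 0.8, -0.8]
gripper_width: 0.364
```

Call:
play_rows(
  commands=[
    {"fingers": -1, "tx": 0.0, "ty": 0, "tz": 0, "ax": 0, "ay": 0, "az": 0},
    {"fingers": -1, "tx": 0, "ty": 0, "tz": 0, "ax": 0, "ay": 0, "az": 0},
    {"fingers": -1, "tx": 0, "ty": 0, "tz": 0, "ax": 0, "ay": 0, "az": 0},
    {"fingers": -1, "tx": 0, "ty": 0, "tz": 0, "ax": 0, "ay": 0, "az": 0},
    {"fingers": -1, "tx": 0, "ty": 0, "tz": 0, "ax": 0, "ay": 0, "az": 0},
  ],
)

```text
time_s: 8.8
tcp_pos: [0.4896, 0.3033, 0.0351]
ee_rot: [[0.001, -0.995, -0.097], [0.001, -0.097, 0.995], [-1.0, -0.001, 0.001]]
wrist_force: [-0.0, -0.4, 0.2]
gripper_width: 0.657
```

Call:
play_rows(
  commands=[
    {"fingers": -1, "tx": -0.05, "ty": 0, "tz": 0, "ax": 0, "ay": 0, "az": 0},
    {"fingers": -1, "tx": -0.1, "ty": 0, "tz": 0, "ax": 0, "ay": 0, "az": 0},
    {"fingers": -1, "tx": -0.15, "ty": 0, "tz": 0, "ax": 0, "ay": 0, "az": 0},
    {"fingers": -1, "tx": -0.2, "ty": 0, "tz": 0, "ax": 0, "ay": 0, "az": 0},
    {"fingers": -1, "tx": -0.25, "ty": 0, "tz": 0, "ax": 0, "ay": 0, "az": 0},
  ],
)

```text
time_s: 9.22
tcp_pos: [0.489, 0.3028, 0.2241]
ee_rot: [[0.0, -0.995, -0.097], [0.0, -0.097, 0.995], [-1.0, -0.0, 0.0]]
wrist_force: [0.6, 0.5, -0.2]
gripper_width: 0.977
```

```bash
python3 - <<'E'
from h import *
from plan import *
p=cap("wrist"); save(p,"w3")
s=r.sense(); print(np.round(s["joints"],1))
a=np.array(s["tcp_pos"]); b=np.array([.503,-.31,.33])
plan([(a+(b-a)*f,down(-84.5-3.8*f)) for f in(.31,.62,.93,1)])
E
```

```text
[ 47.9  17.5  -7.6   0.3 -63.9 -42.4]
t 9.27 at [0.4927 0.3051 0.2332] g 0.9797471032765337
t [-0.0423  0.0202 -0.2531] a [0.0074 0.0025 0.0047] rows 4.6
t [-0.04    0.0149 -0.2539] a [0.0065 0.     0.    ] rows 4.6
t [-0.04    0.0097 -0.2541] a [0.0065 0.     0.    ] rows 4.6
t [-0.009   0.001  -0.0574] a [0.0015 0.     0.    ] rows 1.0
```

Call:
play_rows(
  commands=[
    {"fingers": -1, "tx": -0.042, "ty": 0.018, "tz": -0.253, "ax": 0.0065, "ay": 0, "az": 0},
    {"fingers": -1, "tx": -0.042, "ty": 0.018, "tz": -0.253, "ax": 0.0065, "ay": 0, "az": 0},
    {"fingers": -1, "tx": -0.042, "ty": 0.018, "tz": -0.253, "ax": 0.0065, "ay": 0, "az": 0},
    {"fingers": -1, "tx": -0.042, "ty": 0.018, "tz": -0.253, "ax": 0.0065, "ay": 0, "az": 0},
    {"fingers": -1, "tx": -0.042, "ty": 0.018, "tz": -0.253, "ax": 0.0065, "ay": 0, "az": 0},
  ],
)

```text
time_s: 9.68
tcp_pos: [0.4935, 0.11, 0.2543]
ee_rot: [[0.001, -0.997, -0.075], [0.0, -0.075, 0.997], [-1.0, -0.001, 0.0]]
wrist_force: [0.6, -0.4, -0.6]
gripper_width: 1.002
```

Call:
play_rows(
  commands=[
    {"fingers": -1, "tx": -0.04, "ty": 0.015, "tz": -0.254, "ax": 0.0065, "ay": 0, "az": 0},
    {"fingers": -1, "tx": -0.04, "ty": 0.015, "tz": -0.254, "ax": 0.0065, "ay": 0, "az": 0},
    {"fingers": -1, "tx": -0.04, "ty": 0.015, "tz": -0.254, "ax": 0.0065, "ay": 0, "az": 0},
    {"fingers": -1, "tx": -0.04, "ty": 0.015, "tz": -0.254, "ax": 0.0065, "ay": 0, "az": 0},
    {"fingers": -1, "tx": -0.04, "ty": 0.015, "tz": -0.254, "ax": 0.0065, "ay": 0, "az": 0},
  ],
)

```text
time_s: 10.1
tcp_pos: [0.4969, -0.0809, 0.2843]
ee_rot: [[0.001, -0.999, -0.054], [-0.0, -0.054, 0.999], [-1.0, -0.001, -0.0]]
wrist_force: [-0.2, 0.1, -0.4]
gripper_width: 1.002
```

Call:
play_rows(
  commands=[
    {"fingers": -1, "tx": -0.04, "ty": 0.01, "tz": -0.254, "ax": 0.0065, "ay": 0, "az": 0},
    {"fingers": -1, "tx": -0.04, "ty": 0.01, "tz": -0.254, "ax": 0.0065, "ay": 0, "az": 0},
    {"fingers": -1, "tx": -0.04, "ty": 0.01, "tz": -0.254, "ax": 0.0065, "ay": 0, "az": 0},
    {"fingers": -1, "tx": -0.04, "ty": 0.01, "tz": -0.254, "ax": 0.0065, "ay": 0, "az": 0},
    {"fingers": -1, "tx": -0.04, "ty": 0.01, "tz": -0.254, "ax": 0.0065, "ay": 0, "az": 0},
  ],
)

```text
time_s: 10.52
tcp_pos: [0.5001, -0.2719, 0.3139]
ee_rot: [[0.001, -0.999, -0.033], [-0.001, -0.033, 0.999], [-1.0, -0.001, -0.001]]
wrist_force: [0.5, 0.1, 0.5]
gripper_width: 1.003
```

```bash
python3 - <<'E'
from h import *
np.set_printoptions(precision=4,suppress=True)
s=r.sense();print(s["time_s"],s["tcp_pos"],s["ee_rot"])
p=cap("wrist"); S=cap("scene")
print([proj(p,X) for X in((.507,-.41,.212),(.502,-.258,.212))])
q=np.hstack([p["image"][:,:],cv2.resize(S["image"][245:365,390:550],(640,480))]); q=cv2.resize(q,(800,300))
cv2.imwrite("pics/w4.png",cv2.cvtColor(q,cv2.COLOR_RGB2BGR))
o=mask(p,(5,150,100),(18,255,255)); save(p,"w4full")
b=spotter.silhouettes("screen",p); print([(x["uv"],x["score"]) for x in b])
E
```

```text
10.5167 [ 0.5001 -0.2719  0.3139] [[ 0.001  -0.9994 -0.0332]
 [-0.0009 -0.0332  0.9994]
 [-1.     -0.0009 -0.0009]]
[array([315.0966,  29.6789]), array([315.3258, 264.1165])]
[([316.9, 138.9], 0.85), ([42.2, 207.6], 0.72)]
```

View pics/w4.png

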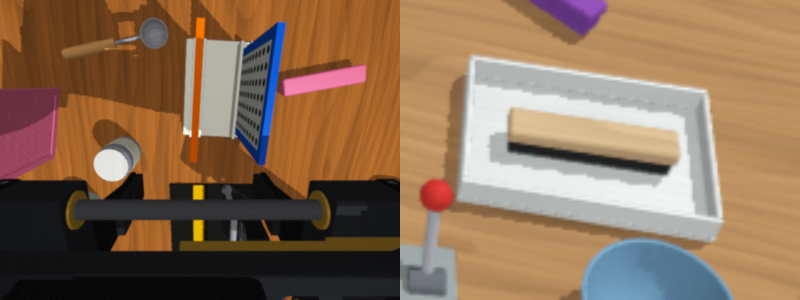

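The brush lies flat in the tray. The orange screen's top edge runs from (320,29) to (310,259) in the full wrist picture. Next I fit that line.

```bash
python3 - <<'E'
from h import *
from plan import *
np.set_printoptions(precision=4,suppress=True)
p=cap("wrist")
m=mask(p,(5,190,90),(18,255,255),(316,139),130)
for v in range(30,262,25):
    c=np.where(m[v,290:345])[0]+290
    if len(c): print(v,c.min(),c.max(),onz(p,((c.min()+c.max())/2,v),.212)[:2])
rr=np.where(m[:,300:330].any(1))[0]; print(rr.min(),rr.max())
b=spotter.silhouettes("screen",p)[0]["region"]; rr=np.where(b.any(1))[0]; print(rr.min(),rr.max(),b.sum())
E
```

```text
30 290 343 [ 0.5058 -0.408 ]
55 291 343 [ 0.5051 -0.3943]
80 290 323 [ 0.5112 -0.3798]
105 290 321 [ 0.5115 -0.3651]
130 291 320 [ 0.5112 -0.3497]
155 291 319 [ 0.5111 -0.3338]
180 290 317 [ 0.5118 -0.3173]
205 307 316 [ 0.5059 -0.3002]
230 291 344 [ 0.5012 -0.2825]
255 290 344 [ 0.5009 -0.2638]
9 269
25 257 2739
```

```bash
python3 - <<'E'
from h import *
from plan import *
np.set_printoptions(precision=4,suppress=True)
p=cap("wrist")
b=spotter.silhouettes("screen",p)[0]["region"]
vs=np.arange(35,250,5); L=[np.where(b[v])[0] for v in vs]
for v,c in list(zip(vs,L))[::6]: print(v,c.min(),c.max())
X=np.array([onz(p,((c.min()+c.max())/2,v),.212)[:2] for v,c in zip(vs,L)])
k=np.polyfit(X[:,1],X[:,0],1); print("slope deg",np.degrees(np.arctan(k[0])),"ends",onz(p,(318,25),.212),onz(p,(311,257.5),.212)); x=np.polyval(k,-.336); print(x)
plan([((x,-.336,.26),down(-90-np.degrees(np.arctan(k[0])))),((x,-.336,.202),down(-90-np.degrees(np.arctan(k[0]))))])
E
```

```text
Traceback (most recent call last):
ValueError: zero-size array to reduction operation minimum which has no identity
```

```bash
python3 - <<'E'
from h import *
from plan import *
np.set_printoptions(precision=4,suppress=True)
p=cap("wrist")
b=min(spotter.silhouettes("screen",p),key=lambda d:abs(d["uv"][0]-316))["region"]
vs=np.array([v for v in range(35,250,5) if 3<b[v].sum()<25]); L=[np.where(b[v])[0] for v in vs]
for v,c in list(zip(vs,L))[::6]: print(v,c.min(),c.max())
X=np.array([onz(p,((c.min()+c.max())/2,v),.212)[:2] for v,c in zip(vs,L)])
k=np.polyfit(X[:,1],X[:,0],1); print("slope deg",np.degrees(np.arctan(k[0])),"ends",onz(p,(318,25),.212),onz(p,(311,257.5),.212)); x=np.polyval(k,-.336); print(x)
plan([((x,-.336,.26),down(-90-np.degrees(np.arctan(k[0])))),((x,-.336,.202),down(-90-np.degrees(np.arctan(k[0]))))])
E
```

```text
35 315 327
65 314 325
95 312 324
125 311 322
155 309 320
185 308 318
215 306 317
245 305 315
slope deg 1.2204896416649686 ends [ 0.5059 -0.408   0.212 ] [ 0.5054 -0.2589  0.212 ]
0.5052024984102533
t 10.97 at [ 0.5005 -0.2675  0.3134] g 0.9998928476158622
t [ 0.0712 -0.0029 -0.0915] a [0.0185 0.     0.    ] rows 2.1
t [0.0773 0.     0.    ] a [0. 0. 0.] rows 1.4
```

Call:
play_rows(
  commands=[
    {"fingers": -1, "tx": 0.07, "ty": -0.0029, "tz": -0.088, "ax": 0.0155, "ay": 0, "az": 0},
    {"fingers": -1, "tx": 0.07, "ty": -0.0029, "tz": -0.088, "ax": 0.0155, "ay": 0, "az": 0},
    {"fingers": -1, "tx": 0.07, "ty": -0.0029, "tz": -0.088, "ax": 0.0155, "ay": 0, "az": 0},
    {"fingers": -1, "tx": 0.07, "ty": -0.0029, "tz": -0.088, "ax": 0.0155, "ay": 0, "az": 0},
  ],
)

```text
time_s: 11.3
tcp_pos: [0.5042, -0.3345, 0.2584]
ee_rot: [[-0.005, -1.0, 0.015], [0.002, 0.015, 1.0], [-1.0, 0.005, 0.002]]
wrist_force: [-0.0, 0.5, 0.0]
gripper_width: 0.997
```

```bash
python3 - <<'E'
from h import *
from plan import *
p=cap("wrist"); save(p,"w5")
plan([((.505,-.3335,.202),down(-90.8))])
print([proj(p,X) for X in((.505,-.408,.212),(.505,-.36,.212))])
D=cap("side"); b=[d for d in spotter.silhouettes("screen",p)]
for d in b:
    R=d["region"]; vs=[v for v in range(10,260,20) if R[v].any()]
    print(d["uv"],d["score"],[(v,int(np.where(R[v])[0].min()),int(np.where(R[v])[0].max())) for v in vs])
E
```

```text
t 11.35 at [ 0.5049 -0.3342  0.2604] g 1.0013125171401065
t [ 0.0778 -0.0002  0.001 ] a [ 0.0002  0.     -0.0004] rows 1.4
[array([314.97852293, 141.28140308]), array([316.38411511, 231.99300371])]
[42.2, 254.1] 0.73 [(210, 67, 77), (230, 0, 78), (250, 0, 77)]
[317.5, 237.7] 0.62 [(150, 310, 325), (170, 310, 325), (190, 310, 324), (210, 310, 324), (230, 310, 323), (250, 310, 324)]
```

Call:
play_rows(
  commands=[
    {"fingers": -1, "tx": 0.04, "ty": -0.001, "tz": 0.001, "ax": 0, "ay": 0, "az": 0},
    {"fingers": -1, "tx": 0.078, "ty": -0.001, "tz": 0.001, "ax": 0, "ay": 0, "az": 0},
    {"fingers": -1, "tx": 0.078, "ty": -0.001, "tz": 0.001, "ax": 0, "ay": 0, "az": 0},
    {"fingers": 1, "tx": 0.078, "ty": -0.001, "tz": 0.001, "ax": 0, "ay": 0, "az": 0},
    {"fingers": 1, "tx": 0.078, "ty": -0.001, "tz": 0.001, "ax": 0, "ay": 0, "az": 0},
  ],
)

```text
time_s: 11.87
tcp_pos: [0.507, -0.3339, 0.205]
ee_rot: [[0.004, -1.0, 0.012], [-0.002, 0.012, 1.0], [-1.0, -0.004, -0.002]]
wrist_force: [0.2, 0.0, 0.9]
gripper_width: 0.915
```

Call:
play_rows(
  commands=[
    {"fingers": 1, "tx": 0, "ty": 0, "tz": 0, "ax": 0, "ay": 0, "az": 0},
    {"fingers": 1, "tx": 0, "ty": 0, "tz": 0, "ax": 0, "ay": 0, "az": 0},
    {"fingers": 1, "tx": 0, "ty": 0, "tz": 0, "ax": 0, "ay": 0, "az": 0},
    {"fingers": 1, "tx": 0, "ty": 0, "tz": 0, "ax": 0, "ay": 0, "az": 0},
    {"fingers": 1, "tx": 0, "ty": 0, "tz": 0, "ax": 0, "ay": 0, "az": 0},
  ],
)

```text
time_s: 12.28
tcp_pos: [0.5058, -0.3339, 0.2028]
ee_rot: [[0.001, -1.0, 0.014], [-0.0, 0.014, 1.0], [-1.0, -0.001, -0.0]]
wrist_force: [-0.0, -0.4, 0.2]
gripper_width: 0.553
```

Call:
play_rows(
  commands=[
    {"fingers": 1, "tx": 0, "ty": 0, "tz": 0, "ax": 0, "ay": 0, "az": 0},
    {"fingers": 1, "tx": 0, "ty": 0, "tz": 0, "ax": 0, "ay": 0, "az": 0},
    {"fingers": 1, "tx": 0, "ty": 0, "tz": 0, "ax": 0, "ay": 0, "az": 0},
    {"fingers": 1, "tx": 0, "ty": 0, "tz": 0, "ax": 0, "ay": 0, "az": 0},
    {"fingers": 1, "tx": 0, "ty": 0, "tz": 0, "ax": 0, "ay": 0, "az": 0},
  ],
)

```text
time_s: 12.7
tcp_pos: [0.5056, -0.3338, 0.2023]
ee_rot: [[-0.0, -1.0, 0.014], [0.0, 0.014, 1.0], [-1.0, 0.0, 0.0]]
wrist_force: [0.2, -0.5, -0.1]
gripper_width: 0.174
```

Call:
play_rows(
  commands=[
    {"fingers": 1, "tx": 0, "ty": 0, "tz": 0, "ax": 0, "ay": 0, "az": 0},
    {"fingers": 1, "tx": 0, "ty": 0, "tz": 0, "ax": 0, "ay": 0, "az": 0},
  ],
)

```text
time_s: 12.87
tcp_pos: [0.5056, -0.3338, 0.2023]
ee_rot: [[-0.0, -1.0, 0.014], [0.0, 0.014, 1.0], [-1.0, 0.0, 0.0]]
wrist_force: [-0.3, -0.4, 0.2]
gripper_width: 0.087
```

Call:
play_rows(
  commands=[
    {"fingers": 1, "tx": 0, "ty": 0, "tz": 0, "ax": 0, "ay": 0, "az": 0},
    {"fingers": 1, "tx": -0.02, "ty": 0, "tz": 0, "ax": 0, "ay": 0, "az": 0},
    {"fingers": 1, "tx": -0.06, "ty": 0, "tz": 0, "ax": 0, "ay": 0, "az": 0},
    {"fingers": 1, "tx": -0.11, "ty": 0, "tz": 0, "ax": 0, "ay": 0, "az": 0},
    {"fingers": 1, "tx": -0.15, "ty": 0, "tz": 0, "ax": 0, "ay": 0, "az": 0},
  ],
)

```text
time_s: 13.28
tcp_pos: [0.5052, -0.3336, 0.3157]
ee_rot: [[-0.002, -1.0, 0.014], [0.001, 0.014, 1.0], [-1.0, 0.002, 0.001]]
wrist_force: [1.0, -0.4, -2.7]
gripper_width: 0.082
```

Call:
play_rows(
  commands=[
    {"fingers": 1, "tx": -0.04, "ty": 0, "tz": 0, "ax": 0, "ay": 0, "az": 0},
    {"fingers": 1, "tx": -0.04, "ty": 0, "tz": 0, "ax": 0, "ay": 0, "az": 0},
  ],
)

```text
time_s: 13.45
tcp_pos: [0.5071, -0.335, 0.3516]
ee_rot: [[0.01, -1.0, 0.013], [-0.006, 0.013, 1.0], [-1.0, -0.01, -0.006]]
wrist_force: [0.4, -1.1, -2.6]
gripper_width: 0.082
```

```bash
cat >> plan.py <<'E'
rz=lambda a:Ro.from_euler("z",a,degrees=True).as_matrix()
def lean(t,yaw=1.6): return rz(yaw)@Ro.from_euler("y",-t,degrees=True).as_matrix()@down(-90)
E
python3 - <<'E'
from plan import *
s=r.sense(); print(np.round(s["wrist_force"],1),np.round(s["joints"],1))
x,y,z=s["tcp_pos"]
plan([((x,y+.18,z),down(-90.8)),((.44,-.024,z),lean(12)),((.413,-.024,z-.02),lean(25)),((.413,-.024,.23),lean(25))])
E
```

```text
[ 0.4 -1.1 -2.6] [-18.1  17.1   8.6   0.2 -80.9  17.4]
t 13.45 at [ 0.5071 -0.335   0.3516] g 0.08229613117170204
t [-0.0014  0.0032  0.24  ] a [ 0.0002 -0.0018  0.0031] rows 4.3
t [0.     0.0919 0.1735] a [-0.0133 -0.0014 -0.0667] rows 3.5
t [0.0186 0.0407 0.001 ] a [ 0.      0.     -0.0722] rows 1.8
t [0.1227 0.0572 0.    ] a [0. 0. 0.] rows 2.4
```

Call:
play_rows(
  commands=[
    {"fingers": 1, "tx": 0, "ty": 0.003, "tz": 0.05, "ax": 0, "ay": 0, "az": 0},
    {"fingers": 1, "tx": 0, "ty": 0.003, "tz": 0.1, "ax": 0, "ay": 0, "az": 0},
    {"fingers": 1, "tx": 0, "ty": 0.003, "tz": 0.15, "ax": 0, "ay": 0, "az": 0},
    {"fingers": 1, "tx": 0, "ty": 0.003, "tz": 0.2, "ax": 0, "ay": 0, "az": 0},
    {"fingers": 1, "tx": 0, "ty": 0.003, "tz": 0.24, "ax": 0, "ay": 0, "az": 0},
  ],
)

```text
time_s: 13.87
tcp_pos: [0.5046, -0.1512, 0.3428]
ee_rot: [[-0.003, -1.0, 0.013], [0.002, 0.013, 1.0], [-1.0, 0.003, 0.002]]
wrist_force: [0.8, -0.4, -3.4]
gripper_width: 0.086
```

Call:
play_rows(
  commands=[
    {"fingers": 1, "tx": 0, "ty": 0.018, "tz": 0.035, "ax": -0.003, "ay": 0, "az": -0.013},
    {"fingers": 1, "tx": 0, "ty": 0.037, "tz": 0.07, "ax": -0.005, "ay": 0, "az": -0.026},
    {"fingers": 1, "tx": 0, "ty": 0.055, "tz": 0.105, "ax": -0.008, "ay": 0, "az": -0.04},
    {"fingers": 1, "tx": 0, "ty": 0.074, "tz": 0.14, "ax": -0.01, "ay": 0, "az": -0.053},
    {"fingers": 1, "tx": 0, "ty": 0.092, "tz": 0.174, "ax": -0.0133, "ay": 0, "az": -0.0667},
  ],
)

```text
time_s: 14.28
tcp_pos: [0.4367, -0.0214, 0.3428]
ee_rot: [[0.206, -0.978, -0.027], [0.002, -0.028, 1.0], [-0.979, -0.206, -0.004]]
wrist_force: [-0.3, 0.5, -2.8]
gripper_width: 0.08
```

```bash
python3 - <<'E'
from plan import *
s=r.sense(); print(np.round(s["wrist_force"],1),np.round(s["joints"],1))
plan([((.413,-.024,.33),lean(25)),((.413,-.024,.23),lean(25))])
E
```

```text
[-0.3  0.5 -2.8] [ 21.6  -6.9 -22.    4.7 -63.8 -21.7]
t 14.28 at [ 0.4367 -0.0214  0.3428] g 0.07964159707748326
t [ 0.0102  0.0345 -0.0025] a [ 0.0002 -0.0012 -0.0729] rows 1.8
t [0.1208 0.0563 0.    ] a [0. 0. 0.] rows 2.4
```

Call:
play_rows(
  commands=[
    {"fingers": 1, "tx": 0.003, "ty": 0.009, "tz": -0.001, "ax": 0, "ay": -0.0003, "az": -0.02},
    {"fingers": 1, "tx": 0.005, "ty": 0.018, "tz": -0.002, "ax": 0, "ay": -0.0006, "az": -0.04},
    {"fingers": 1, "tx": 0.008, "ty": 0.027, "tz": -0.0025, "ax": 0, "ay": -0.001, "az": -0.058},
    {"fingers": 1, "tx": 0.012, "ty": 0.03, "tz": -0.0025, "ax": 0, "ay": -0.0012, "az": -0.0729},
    {"fingers": 1, "tx": 0.012, "ty": 0.03, "tz": -0.0025, "ax": 0, "ay": -0.0012, "az": -0.0729},
  ],
)

```text
time_s: 14.7
tcp_pos: [0.4144, -0.0259, 0.3272]
ee_rot: [[0.419, -0.908, -0.03], [0.011, -0.028, 1.0], [-0.908, -0.419, -0.002]]
wrist_force: [-0.3, -0.6, -4.2]
gripper_width: 0.087
```

Call:
play_rows(
  commands=[
    {"fingers": 1, "tx": 0.035, "ty": 0.016, "tz": 0, "ax": 0, "ay": 0, "az": 0},
    {"fingers": 1, "tx": 0.07, "ty": 0.032, "tz": 0, "ax": 0, "ay": 0, "az": 0},
    {"fingers": 1, "tx": 0.105, "ty": 0.049, "tz": 0, "ax": 0, "ay": 0, "az": 0},
    {"fingers": 1, "tx": 0.121, "ty": 0.056, "tz": 0, "ax": 0, "ay": 0, "az": 0},
    {"fingers": 1, "tx": 0.121, "ty": 0.056, "tz": 0, "ax": 0, "ay": 0, "az": 0},
  ],
)

```text
time_s: 15.12
tcp_pos: [0.4161, -0.0266, 0.2263]
ee_rot: [[0.414, -0.91, -0.027], [0.007, -0.026, 1.0], [-0.91, -0.414, -0.005]]
wrist_force: [0.0, -0.4, -3.8]
gripper_width: 0.088
```

```bash
python3 - <<'E'
from h import *
from plan import *
np.set_printoptions(precision=4,suppress=True)
s=r.sense(); print(s["time_s"],s["tcp_pos"],np.array(s["ee_rot"]),np.round(s["wrist_force"],1),np.round(s["joints"],1))
S=cap("scene");D=cap("side")
R=np.array(s["ee_rot"]); T=np.array(s["tcp_pos"])
for p,n in((S,"S"),(D,"D")):
  print(n,"corners pred bottom/top",[np.round(proj(p,T+R@np.array([a,0,w])),1).tolist() for a in(.19,-.01) for w in(-.075,.075)])
A=cv2.resize(S["image"][160:310,250:400],(400,400),interpolation=2);B=cv2.resize(D["image"][210:360,240:390],(400,400),interpolation=2)
cv2.imwrite("pics/c6.png",cv2.cvtColor(np.hstack([A,B]),cv2.COLOR_RGB2BGR))
plan([((.413,-.024,.1815),lean(25))])
E
```

```text
15.1167 [ 0.4161 -0.0266  0.2263] [[ 0.4137 -0.91   -0.0268]
 [ 0.0067 -0.0264  0.9996]
 [-0.9104 -0.4137 -0.0048]] [ 0.  -0.4 -3.8] [ 24.7 -10.3 -50.2  20.1 -29.  -38.9]
S corners pred bottom/top [[285.8, 255.3], [348.0, 267.5], [293.7, 172.1], [360.6, 183.3]]
D corners pred bottom/top [[344.7, 299.1], [300.7, 266.5], [318.8, 268.9], [270.3, 233.7]]
t 15.22 at [ 0.4195 -0.025   0.2313] g 0.0872055503532393
t [0.0565 0.0359 0.0017] a [ 0.0005 -0.0004  0.0002] rows 1.2
```

View pics/c6.png

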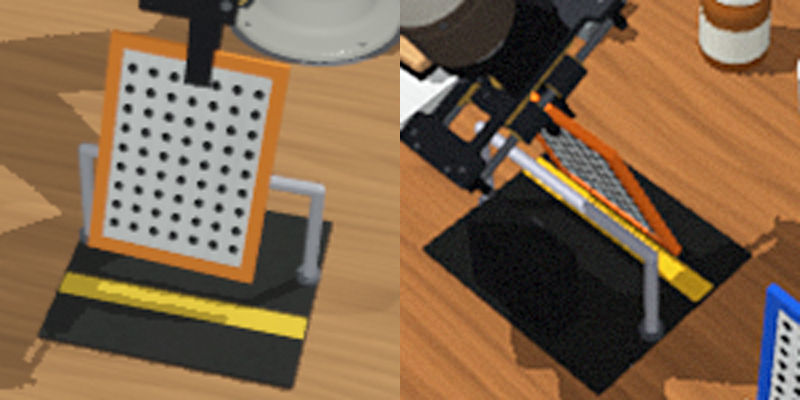

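The screen hangs tilted squarely in front of the bar, with its bottom corners at (284,253) and (344,266) in scene pixels. I lower it to just above the mat and measure it against the stripe.

Call:
play_rows(
  commands=[
    {"fingers": 1, "tx": 0.015, "ty": 0.012, "tz": 0.0017, "ax": 0, "ay": 0, "az": 0},
    {"fingers": 1, "tx": 0.03, "ty": 0.022, "tz": 0.0017, "ax": 0, "ay": 0, "az": 0},
    {"fingers": 1, "tx": 0.0445, "ty": 0.03, "tz": 0.0017, "ax": 0, "ay": 0, "az": 0},
    {"fingers": 1, "tx": 0.0445, "ty": 0.03, "tz": 0.0017, "ax": 0, "ay": 0, "az": 0},
  ],
)

```text
time_s: 15.55
tcp_pos: [0.4126, -0.0242, 0.191]
ee_rot: [[0.423, -0.906, -0.029], [0.01, -0.027, 1.0], [-0.906, -0.423, -0.002]]
wrist_force: [0.4, -0.2, -4.3]
gripper_width: 0.086
```

```bash
python3 - <<'E'
from h import *
from plan import *
np.set_printoptions(precision=4,suppress=True)
S=cap("scene");D=cap("side")
s=r.sense(); print(s["time_s"],s["tcp_pos"],np.array(s["ee_rot"]),np.round(s["wrist_force"],1),np.round(s["joints"],1))
R=np.array(s["ee_rot"]); T=np.array(s["tcp_pos"])
for p,n in((S,"S"),(D,"D")):
  print(n,"corners pred bottom/top",[np.round(proj(p,T+R@np.array([a,0,w])),1).tolist() for a in(.19,-.01) for w in(-.075,.075)])
A=cv2.resize(S["image"][170:300,260:385],(577,600),interpolation=2)
cv2.imwrite("pics/c7.png",cv2.cvtColor(A,cv2.COLOR_RGB2BGR)); save(S,"S7");save(D,"D7")
plan([((.413,-.024,.1815),lean(25))])
E
```

```text
15.65 [ 0.4141 -0.0236  0.1931] [[ 0.4263 -0.9041 -0.029 ]
 [ 0.0117 -0.0266  0.9996]
 [-0.9045 -0.4264 -0.0007]] [ 0.4  0.4 -3. ] [ 23.6  -8.  -56.6  27.9 -20.  -46.4]
S corners pred bottom/top [[287.9, 265.0], [348.9, 276.9], [295.7, 183.9], [361.1, 194.8]]
D corners pred bottom/top [[343.5, 306.1], [300.2, 273.7], [317.4, 278.9], [269.8, 243.6]]
t 15.65 at [ 0.4141 -0.0236  0.1931] g 0.08798140221754037
t [ 0.0133  0.0079 -0.0005] a [ 0.0004 -0.0001  0.0013] rows 0.3
```

View pics/c7.png

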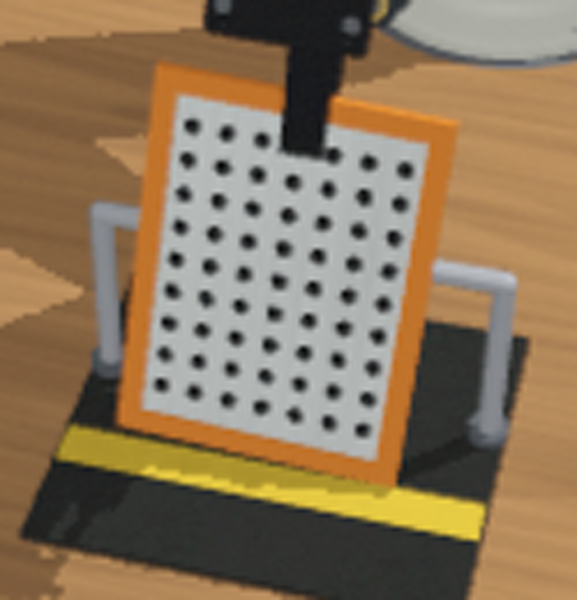

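```bash
python3 - <<'E'
from h import *
np.set_printoptions(precision=4,suppress=True)
S=cap("scene");D=cap("side")
s=r.sense();T=np.array(s["tcp_pos"]);R=np.array(s["ee_rot"])
k=600/130; f=lambda x,y:(260+x/577*125-.0,170+y/k)
ft=T+R@np.array([.19,-.004,0]); print("front bottom mid by robot",ft)
bl,br=onz(S,f(118,425),ft[2]),onz(S,f(398,487),ft[2]); print(bl,br,(bl+br)/2)
sl,sr=onz(S,f(63,443),.006),onz(S,f(483,522),.006); print("stripe",sl,sr,(sl+sr)/2)
print("bar",onz(S,f(97,212),.117),onz(S,f(512,282),.117))
tl,tr=f(157,66),f(458,122); tm=T+R@np.array([-.01,-.004,0]); print("top",tm,onz(S,tl,tm[2]),onz(S,tr,tm[2]))
d=spotter.silhouettes("screen",D); 
for x in d[:3]: print(x["uv"],x["score"])
A=np.hstack([cv2.resize(D["image"][220:350,245:385],(560,520),interpolation=2)]); cv2.imwrite("pics/c8.png",cv2.cvtColor(A,cv2.COLOR_RGB2BGR))
E
```

```text
front bottom mid by robot [ 0.4993 -0.0207  0.0236]
[ 0.4919 -0.104   0.0236] [0.4925 0.0468 0.0236] [ 0.4922 -0.0286  0.0236]
stripe [ 0.4972 -0.1337  0.006 ] [0.4883 0.0916 0.006 ] [ 0.4927 -0.0211  0.006 ]
bar [ 0.4347 -0.1305  0.117 ] [0.4257 0.0844 0.117 ]
top [ 0.4138 -0.0232  0.2044] [ 0.417  -0.101   0.2044] [0.4171 0.049  0.2044]
[477.2, 252.4] 0.96
[312.0, 279.3] 0.7
[310.4, 309.5] 0.22
```

View pics/c8.png

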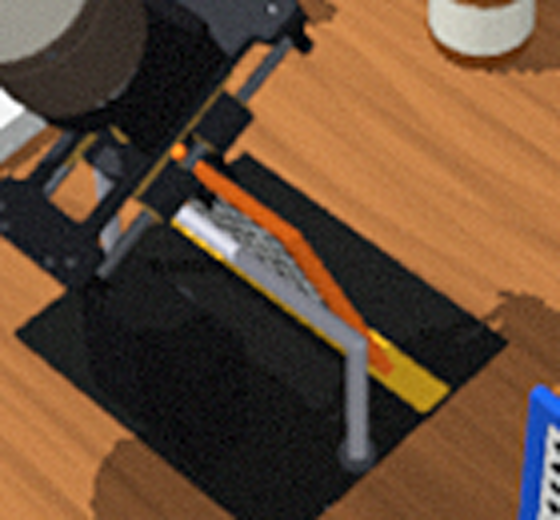

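```bash
python3 - <<'E'
from h import *
np.set_printoptions(precision=4,suppress=True)
S=cap("scene");D=cap("side")
s=r.sense();T=np.array(s["tcp_pos"]);R=np.array(s["ee_rot"])
k=600/130; f=lambda x,y:(260+x/577*125,170+y/k); g=lambda x,y:(245+x/4,220+y/4)
print("bottom -y",tri([S,D],[f(118,425),g(387,373)]),"pred",T+R@np.array([.19,-.004,-.075]))
print("top -y",tri([S,D],[f(157,66),g(297,235)]),"pred",T+R@np.array([-.01,-.004,-.075]))
for n,X in(("pred stripe -y end",(.4955,-.1346,.006)),("bar -y end",(.431,-.132,.117)),("mat",(.561,-.133,.006))): print(n,proj(S,X),proj(D,X))
print("seen stripe end S",f(63,443),"D",g(440,400),"bar S",f(97,212),"D",g(358,345),"mat D",g(505,342))
print(r.sense()["moment"])
E
```

```text
bottom -y [ 0.483  -0.1057  0.0145] pred [ 0.5005 -0.0959  0.0227]
top -y [ 0.4147 -0.1016  0.2026] pred [ 0.4152 -0.0984  0.2036]
pred stripe -y end [273.5495 265.4264] [354.3306 319.3316]
bar -y end [280.9108 214.8129] [334.8143 306.549 ]
mat [264.6586 285.415 ] [372.0583 303.4624]
seen stripe end S (273.64818024263434, 265.98333333333335) D (355.0, 320.0) bar S (281.0138648180243, 215.93333333333334) D (334.5, 306.25) mat D (371.25, 305.5)
[ 0.0713  1.4349 -0.0095]
```

Triangulating gives bottom (0.483, –, 0.0145) and top (0.415, –, 0.203). So the screen has swung to about 20° lean in the grip, is rolled about 1.2°, and sits about 15 mm short of the stripe in x. I correct all of this before touchdown, then let it pivot on its bottom edge.

Call:
play_rows(
  commands=[
    {"fingers": 1, "tx": 0.0044, "ty": -0.0094, "tz": 0.0017, "ax": 0, "ay": -0.0033, "az": 0},
    {"fingers": 1, "tx": 0.0088, "ty": -0.0188, "tz": 0.0034, "ax": 0, "ay": -0.0067, "az": 0},
    {"fingers": 1, "tx": 0.0088, "ty": -0.0188, "tz": 0.0034, "ax": 0, "ay": -0.0067, "az": 0},
    {"fingers": 1, "tx": 0.0088, "ty": -0.0188, "tz": 0.0034, "ax": 0, "ay": -0.0067, "az": 0},
    {"fingers": 1, "tx": 0.0088, "ty": -0.0188, "tz": 0.0034, "ax": 0, "ay": -0.0067, "az": 0},
  ],
)

```text
time_s: 16.32
tcp_pos: [0.4278, -0.021, 0.1915]
ee_rot: [[0.423, -0.905, -0.038], [0.032, -0.026, 0.999], [-0.906, -0.424, 0.018]]
wrist_force: [1.0, 0.4, -3.1]
gripper_width: 0.086
```

```bash
python3 - <<'E'
from h import *
np.set_printoptions(precision=4,suppress=True)
S=cap("scene");D=cap("side")
s=r.sense();print(s["time_s"],s["tcp_pos"],np.round(s["wrist_force"],1),s["gripper_width"],np.array(s["ee_rot"]),np.round(s["joints"],1))
A=cv2.resize(S["image"][175:295,265:375],(440,480),interpolation=2);B=cv2.resize(D["image"][250:340,290:380],(360,360),interpolation=2)
C=np.zeros((480,800,3),np.uint8);C[:,:440]=A;C[:360,440:]=B
cv2.imwrite("pics/c9.png",cv2.cvtColor(C,cv2.COLOR_RGB2BGR))
E
```

```text
16.4167 [ 0.4277 -0.021   0.1915] [-0.4  1.5 -3.1] 0.08554175866865694 [[ 0.4233 -0.9052 -0.0379]
 [ 0.0322 -0.0267  0.9991]
 [-0.9054 -0.4241  0.0178]] [ 22.8  -6.  -54.   23.6 -19.5 -41.6]
```

View pics/c9.png

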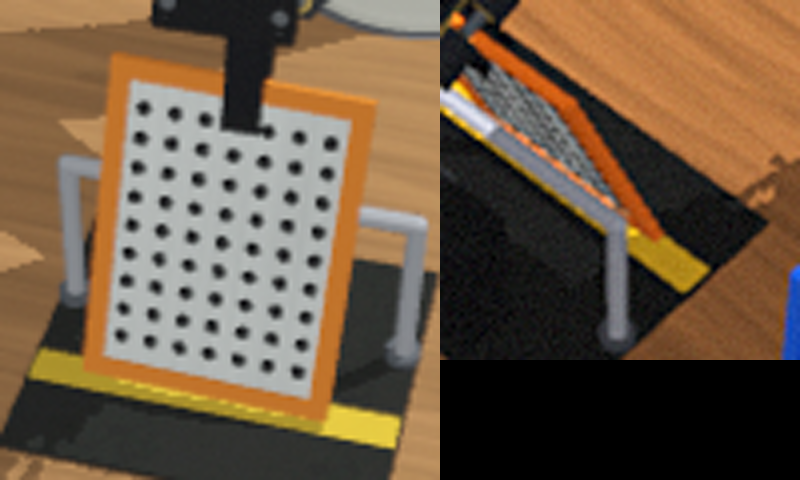

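```bash
python3 - <<'E'
from h import *
np.set_printoptions(precision=4,suppress=True)
S=cap("scene");D=cap("side")
s=r.sense();T=np.array(s["tcp_pos"]);R=np.array(s["ee_rot"])
b=tri([S,D],[(286,267.5),(345.5,310)]);t=tri([S,D],[(293,188.5),(323.75,275.5)])
print(b,t,"lean",np.degrees(np.arctan2(b[0]-t[0],t[2]-b[2])),np.linalg.norm(b-t)); print("reproj",proj(S,b),proj(D,b),proj(S,t),proj(D,t))
print("pred",T+R@np.array([.19,-.004,-.075]),T+R@np.array([-.01,-.004,-.075]))
print("right side: bottom",onz(S,(346.5,280),b[2]),"top",onz(S,(359,200),t[2]))
print("left",onz(S,(286,267.5),b[2]),onz(S,(293,188.5),t[2]))
f=lambda x,y:(265+x/4,175+y/4)
print("stripe",onz(S,f(36,363),.006),onz(S,f(398,431),.006))
E
```

```text
[ 0.4977 -0.1021  0.0107] [ 0.4285 -0.1004  0.201 ] lean 20.005106057028023 0.2025098874401948
reproj [285.7461 267.5754] [345.3357 309.954 ] [292.6836 188.6083] [323.5373 275.4256]
pred [ 0.5149 -0.0896  0.0199] [ 0.4301 -0.0961  0.2009]
right side: bottom [0.4949 0.0487 0.0107] top [0.425  0.0505 0.201 ]
left [ 0.4973 -0.1016  0.0107] [ 0.4279 -0.0999  0.201 ]
stripe [ 0.4962 -0.1332  0.006 ] [0.4873 0.091  0.006 ]
```

Call:
play_rows(
  commands=[
    {"fingers": 1, "tx": 0, "ty": 0, "tz": 0.002, "ax": 0, "ay": -0.0067, "az": 0},
    {"fingers": 1, "tx": 0, "ty": 0, "tz": 0.002, "ax": 0, "ay": -0.0067, "az": 0},
    {"fingers": 1, "tx": 0, "ty": 0, "tz": 0.002, "ax": 0, "ay": -0.0067, "az": 0},
  ],
)

```text
time_s: 16.77
tcp_pos: [0.4284, -0.0193, 0.1919]
ee_rot: [[0.423, -0.905, -0.047], [0.053, -0.026, 0.998], [-0.904, -0.425, 0.037]]
wrist_force: [0.6, 0.6, -3.5]
gripper_width: 0.09
```

Call:
play_rows(
  commands=[
    {"fingers": 1, "tx": 0.0012, "ty": 0.0006, "tz": 0, "ax": 0, "ay": 0, "az": 0},
    {"fingers": 1, "tx": 0.0024, "ty": 0.0012, "tz": 0, "ax": 0, "ay": 0, "az": 0},
    {"fingers": 1, "tx": 0.0036, "ty": 0.0017, "tz": 0, "ax": 0, "ay": 0, "az": 0},
    {"fingers": 1, "tx": 0.0036, "ty": 0.0017, "tz": 0, "ax": 0, "ay": 0, "az": 0},
  ],
)

```text
time_s: 17.1
tcp_pos: [0.4279, -0.0194, 0.1882]
ee_rot: [[0.422, -0.905, -0.047], [0.053, -0.027, 0.998], [-0.905, -0.424, 0.037]]
wrist_force: [-0.3, -0.4, -4.6]
gripper_width: 0.089
```

```bash
python3 - <<'E'
from h import *
from plan import *
np.set_printoptions(precision=4,suppress=True)
s=r.sense();print(s["time_s"],s["tcp_pos"],np.round(s["wrist_force"],1),np.array(s["ee_rot"]),np.round(s["joints"],1))
plan([((.411,s["tcp_pos"][1]-.0005,s["tcp_pos"][2]-.0075),np.array(s["ee_rot"]))])
E
```

```text
17.1 [ 0.4279 -0.0194  0.1882] [-0.3 -0.4 -4.6] [[ 0.4221 -0.9054 -0.0467]
 [ 0.0532 -0.0267  0.9982]
 [-0.905  -0.4238  0.0368]] [ 22.6  -5.6 -53.3  20.3 -19.1 -38.2]
t 17.1 at [ 0.4279 -0.0194  0.1882] g 0.08948836689907748
t [-0.0005  0.0247  0.    ] a [0. 0. 0.] rows 0.4
```

Call:
play_rows(
  commands=[
    {"fingers": 1, "tx": 0.0024, "ty": 0.0011, "tz": 0, "ax": 0, "ay": 0, "az": 0},
    {"fingers": 1, "tx": 0.0024, "ty": 0.0011, "tz": 0, "ax": 0, "ay": 0, "az": 0},
    {"fingers": 1, "tx": 0.0024, "ty": 0.0011, "tz": 0, "ax": 0, "ay": 0, "az": 0},
  ],
)

```text
time_s: 17.35
tcp_pos: [0.4281, -0.0192, 0.1864]
ee_rot: [[0.422, -0.905, -0.047], [0.053, -0.027, 0.998], [-0.905, -0.424, 0.037]]
wrist_force: [0.4, 0.1, -3.7]
gripper_width: 0.084
```

Call:
play_rows(
  commands=[
    {"fingers": 1, "tx": 0.0024, "ty": 0.0011, "tz": 0, "ax": 0, "ay": 0, "az": 0},
    {"fingers": 1, "tx": 0.0024, "ty": 0.0011, "tz": 0, "ax": 0, "ay": 0, "az": 0},
    {"fingers": 1, "tx": 0.0024, "ty": 0.0011, "tz": 0, "ax": 0, "ay": 0, "az": 0},
  ],
)

```text
time_s: 17.6
tcp_pos: [0.4288, -0.0188, 0.1852]
ee_rot: [[0.424, -0.904, -0.047], [0.054, -0.027, 0.998], [-0.904, -0.426, 0.038]]
wrist_force: [-1.8, 0.5, -0.9]
gripper_width: 0.086
```

Call:
play_rows(
  commands=[
    {"fingers": 1, "tx": 0, "ty": 0.004, "tz": 0, "ax": 0, "ay": 0, "az": 0},
    {"fingers": 1, "tx": -0.0004, "ty": 0.008, "tz": 0, "ax": 0, "ay": 0, "az": 0},
    {"fingers": 1, "tx": -0.0007, "ty": 0.011, "tz": 0, "ax": 0, "ay": 0, "az": 0},
    {"fingers": 1, "tx": -0.0007, "ty": 0.011, "tz": 0, "ax": 0, "ay": 0, "az": 0},
  ],
)

```text
time_s: 17.93
tcp_pos: [0.4206, -0.019, 0.1821]
ee_rot: [[0.424, -0.904, -0.048], [0.055, -0.027, 0.998], [-0.904, -0.426, 0.038]]
wrist_force: [0.3, 1.5, 0.3]
gripper_width: 0.087
```

```bash
python3 - <<'E'
from h import *
np.set_printoptions(precision=4,suppress=True)
s=r.sense();print(s["time_s"],s["tcp_pos"],np.round(s["wrist_force"],1),np.round(s["joints"],1))
S=cap("scene");D=cap("side");save(S,"S10");save(D,"D10")
A=cv2.resize(S["image"][175:295,265:375],(440,480),interpolation=2);B=cv2.resize(D["image"][250:340,290:380],(360,360),interpolation=2)
C=np.zeros((480,800,3),np.uint8);C[:,:440]=A;C[:360,440:]=B
cv2.imwrite("pics/c10.png",cv2.cvtColor(C,cv2.COLOR_RGB2BGR))
E
```

```text
17.9333 [ 0.4206 -0.019   0.1821] [0.3 1.5 0.3] [ 22.8  -6.  -55.4  22.5 -17.3 -40.7]
```

```bash
cat >> h.py <<'E'
def corners(p,near):
    d=min(spotter.silhouettes("screen",p),key=lambda d:np.hypot(d["uv"][0]-near[0],d["uv"][1]-near[1]))
    # colour edges inside the silhouette's neighbourhood
    k=cv2.dilate(d["region"].astype(np.uint8),np.ones((5,5)))*255
    m=mask(p,(5,165,110),(14,255,255))&k
    return quad(cv2.morphologyEx(m,cv2.MORPH_OPEN,np.ones((2,2)))).tolist(), quad(d["region"].astype(np.uint8)*255).tolist()
E
python3 - <<'E'
from h import *
S=cap("scene");D=cap("side")
print(corners(S,(318,230)));print(corners(D,(330,290)))
for f in("S7","S10"):
    im=cv2.imread(f"pics/{f}.png"); h=cv2.cvtColor(im,cv2.COLOR_BGR2HSV); print(f,h[232,358-2:364].tolist() if 0 else h[250,280:300].tolist())
E
```

```text
([[296, 191], [354, 202], [350, 276], [293, 225]], [[296, 191], [359, 201], [348, 281], [289, 270]])
([[297, 264], [321, 279], [344, 309], [341, 309]], [[296, 264], [319, 278], [343, 309], [300, 278]])
S7 [[114, 22, 58], [105, 33, 78], [107, 28, 82], [109, 25, 83], [105, 30, 84], [0, 12, 82], [12, 139, 141], [15, 197, 193], [15, 198, 193], [15, 198, 192], [14, 196, 191], [11, 97, 184], [78, 7, 184], [75, 6, 183], [78, 7, 184], [78, 7, 183], [75, 6, 182], [83, 6, 181], [75, 6, 182], [75, 6, 183]]
S10 [[108, 21, 60], [105, 33, 78], [108, 31, 83], [110, 27, 84], [109, 24, 84], [107, 28, 81], [105, 27, 75], [100, 26, 59], [30, 21, 36], [12, 180, 122], [14, 197, 194], [14, 198, 193], [14, 198, 193], [14, 198, 191], [10, 97, 184], [83, 6, 185], [78, 7, 185], [75, 6, 184], [75, 6, 184], [75, 6, 184]]
```

```bash
cat >> h.py <<'E'
def where():
    S=cap("scene");D=cap("side")
    s=np.array(corners(S,(318,230))[1],float)+.5; d=np.array(corners(D,(320,285))[1],float)+.5
    s=s[np.argsort(s[:,1])]; tl,tr=s[:2][np.argsort(s[:2,0])]; bl,br=s[2:][np.argsort(s[2:,0])]
    db=d[np.argmax(d[:,0])]; rest=d[np.argsort(-d[:,0])][1]
    b,t=tri([S,D],[bl,db]),tri([S,D],[tl,rest])
    print("S",tl,tr,bl,br,"D",db,rest); print("bot -y",b,"top -y",t,"lean",np.degrees(np.arctan2(b[0]-t[0],t[2]-b[2])),np.linalg.norm(b-t))
    for z,n,l,q in((.012,"bottom",bl,br),(.195,"top",tl,tr)):
        L,Q=onz(S,l,z),onz(S,q,z); print(n,L,Q,"mid",(L+Q)/2,"yaw",np.degrees(np.arctan2(L[0]-Q[0],Q[1]-L[1])))
E
python3 - <<'E'
from h import *
np.set_printoptions(precision=4,suppress=True)
where()
E
```

```text
S [297.5 191.5] [359.5 202.5] [288.5 269.5] [348.5 281.5] D [341.5 308.5] [315.5 275.5]
bot -y [ 0.497  -0.0925  0.0072] top -y [ 0.4218 -0.0866  0.1929] lean 22.034134659031306 0.20042531224372462
bottom [ 0.5029 -0.0933  0.012 ] [0.4992 0.0545 0.012 ] mid [ 0.501  -0.0194  0.012 ] yaw 1.4354488859686962
top [ 0.4282 -0.0894  0.195 ] [0.4259 0.0522 0.195 ] mid [ 0.427  -0.0186  0.195 ] yaw 0.9121848035536502
```

Call:
play_rows(
  commands=[
    {"fingers": 1, "tx": -0.0003, "ty": 0.004, "tz": -0.001, "ax": 0, "ay": 0, "az": 0},
    {"fingers": 1, "tx": -0.0006, "ty": 0.008, "tz": -0.002, "ax": 0, "ay": 0, "az": 0},
    {"fingers": 1, "tx": -0.0009, "ty": 0.011, "tz": -0.002, "ax": 0, "ay": 0, "az": 0},
    {"fingers": 1, "tx": -0.0009, "ty": 0.011, "tz": -0.002, "ax": 0, "ay": 0, "az": 0},
    {"fingers": 1, "tx": -0.0009, "ty": 0.011, "tz": -0.002, "ax": 0, "ay": 0, "az": 0},
  ],
)

```text
time_s: 18.85
tcp_pos: [0.4127, -0.0211, 0.1786]
ee_rot: [[0.423, -0.905, -0.047], [0.054, -0.027, 0.998], [-0.905, -0.425, 0.037]]
wrist_force: [-0.6, 2.4, 2.7]
gripper_width: 0.085
```

```bash
python3 - <<'E'
from h import *
np.set_printoptions(precision=4,suppress=True)
s=r.sense();print(s["time_s"],s["tcp_pos"],np.round(s["wrist_force"],1),np.round(s["joints"],1))
where()
S=cap("scene");D=cap("side");save(S,"S11");save(D,"D11")
A=cv2.resize(S["image"][175:295,265:375],(440,480),interpolation=2);B=cv2.resize(D["image"][250:340,290:380],(360,360),interpolation=2)
C=np.zeros((480,800,3),np.uint8);C[:,:440]=A;C[:360,440:]=B
cv2.imwrite("pics/c11.png",cv2.cvtColor(C,cv2.COLOR_RGB2BGR))
E
```

```text
18.85 [ 0.4127 -0.0211  0.1786] [-0.6  2.4  2.7] [ 22.8  -6.6 -56.7  23.4 -16.8 -41.7]Traceback (most recent call last):
  File "<stdin>", line 4, in <module>
  File "h.py", line 44, in where
    s=np.array(corners(S,(318,230))[1],float)+.5; d=np.array(corners(D,(320,285))[1],float)+.5
               ~~~~~~~^^^^^^^^^^^^^
  File "h.py", line 41, in corners
    return quad(cv2.morphologyEx(m,cv2.MORPH_OPEN,np.ones((2,2)))).tolist(), quad(d["region"].astype(np.uint8)*255).tolist()
           ~~~~^^^^^^^^^^^^^^^^^^^^^^^^^^^^^^^^^^^^^^^^^^^^^^^^^^^
  File "h.py", line 32, in quad
    c=cv2.convexHull(np.vstack([c for c in cv2.findContours(m,0,2)[0] if cv2.contourArea(c)>15]))
                     ~~~~~~~~~^^^^^^^^^^^^^^^^^^^^^^^^^^^^^^^^^^^^^^^^^^^^^^^^^^^^^^^^^^^^^^^^^^
    return _nx.concatenate(arrs, 0, dtype=dtype, casting=casting)
           ~~~~~~~~~~~~~~~^^^^^^^^^^^^^^^^^^^^^^^^^^^^^^^^^^^^^^^
ValueError: need at least one array to concatenate
```

```bash
python3 - <<'E'
import re
t=open("h.py").read()
i=t.index("    # colour edges"); j=t.index("def where")
t=t[:i]+"    return None, quad(d['region'].astype(np.uint8)*255).tolist()\n"+t[j:]
open("h.py","w").write(t)
E
python3 - <<'E'
from h import *
np.set_printoptions(precision=4,suppress=True)
where()
S=cap("scene");D=cap("side");save(S,"S11");save(D,"D11")
A=cv2.resize(S["image"][175:295,265:375],(440,480),interpolation=2);B=cv2.resize(D["image"][250:340,290:380],(360,360),interpolation=2)
C=np.zeros((480,800,3),np.uint8);C[:,:440]=A;C[:360,440:]=B
cv2.imwrite("pics/c11.png",cv2.cvtColor(C,cv2.COLOR_RGB2BGR))
E
```

```text
S [296.5 190.5] [359.5 201.5] [289.5 269.5] [347.5 281.5] D [342.5 309.5] [319.5 284.5]
bot -y [ 0.4967 -0.0934  0.0052] top -y [ 0.4139 -0.0998  0.1833] lean 24.931563894505434 0.19650084507537516
bottom [ 0.5022 -0.091   0.012 ] [0.4999 0.0523 0.012 ] mid [ 0.501  -0.0194  0.012 ] yaw 0.9479468641610075
top [ 0.4254 -0.0927  0.195 ] [0.4226 0.0515 0.195 ] mid [ 0.424  -0.0206  0.195 ] yaw 1.1213057063957643
```

View pics/c11.png

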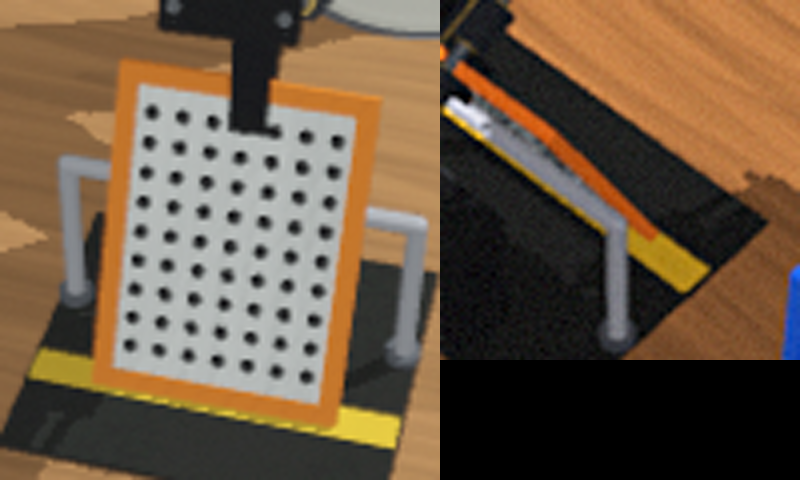

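The bottom edge sits on the stripe, parallel to it, with margins of 56 and 60 px. The lean is about 25° and the screen is close to the bar. I nudge it towards the bar, then release.

Call:
play_rows(
  commands=[
    {"fingers": 1, "tx": -0.0005, "ty": 0.002, "tz": -0.001, "ax": 0, "ay": 0, "az": 0},
    {"fingers": 1, "tx": -0.0005, "ty": 0.002, "tz": -0.001, "ax": 0, "ay": 0, "az": 0},
    {"fingers": 1, "tx": -0.0005, "ty": 0.002, "tz": -0.001, "ax": 0, "ay": 0, "az": 0},
  ],
)

```text
time_s: 19.55
tcp_pos: [0.4113, -0.0219, 0.1783]
ee_rot: [[0.423, -0.905, -0.047], [0.054, -0.027, 0.998], [-0.905, -0.424, 0.037]]
wrist_force: [-1.0, 2.4, 1.8]
gripper_width: 0.084
```

Call:
play_rows(
  commands=[
    {"fingers": 1, "tx": -0.0003, "ty": 0.002, "tz": -0.001, "ax": 0, "ay": 0, "az": 0},
    {"fingers": 1, "tx": -0.0003, "ty": 0.002, "tz": -0.001, "ax": 0, "ay": 0, "az": 0},
    {"fingers": 1, "tx": -0.0003, "ty": 0.002, "tz": -0.001, "ax": 0, "ay": 0, "az": 0},
  ],
)

```text
time_s: 19.8
tcp_pos: [0.4099, -0.0227, 0.1779]
ee_rot: [[0.423, -0.905, -0.047], [0.054, -0.027, 0.998], [-0.905, -0.425, 0.037]]
wrist_force: [-1.2, 2.4, 2.6]
gripper_width: 0.083
```

Call:
play_rows(
  commands=[
    {"fingers": 1, "tx": -0.0005, "ty": 0.002, "tz": 0, "ax": 0, "ay": 0, "az": 0},
    {"fingers": 1, "tx": -0.0005, "ty": 0.002, "tz": 0, "ax": 0, "ay": 0, "az": 0},
    {"fingers": 1, "tx": -0.0005, "ty": 0.002, "tz": 0, "ax": 0, "ay": 0, "az": 0},
  ],
)

```text
time_s: 20.05
tcp_pos: [0.4086, -0.0227, 0.1775]
ee_rot: [[0.423, -0.905, -0.047], [0.054, -0.026, 0.998], [-0.905, -0.424, 0.037]]
wrist_force: [3.1, 0.3, -2.1]
gripper_width: 0.089
```

Call:
play_rows(
  commands=[
    {"fingers": 1, "tx": -0.0005, "ty": 0.002, "tz": 0, "ax": 0, "ay": 0, "az": 0},
    {"fingers": 1, "tx": -0.0005, "ty": 0.002, "tz": 0, "ax": 0, "ay": 0, "az": 0},
    {"fingers": 1, "tx": -0.0005, "ty": 0.002, "tz": 0, "ax": 0, "ay": 0, "az": 0},
  ],
)

```text
time_s: 20.3
tcp_pos: [0.4076, -0.0225, 0.1776]
ee_rot: [[0.424, -0.905, -0.047], [0.054, -0.027, 0.998], [-0.904, -0.425, 0.038]]
wrist_force: [6.9, 0.4, -2.4]
gripper_width: 0.081
```

```bash
python3 - <<'E'
from h import *
np.set_printoptions(precision=4,suppress=True)
where()
E
```

```text
S [296.5 189.5] [359.5 199.5] [288.5 268.5] [347.5 280.5] D [342.5 308.5] [310.5 280.5]
bot -y [ 0.497  -0.0943  0.0095] top -y [ 0.4077 -0.0894  0.1891] lean 26.422342225794832 0.20065526266634623
bottom [ 0.4998 -0.0944  0.012 ] [0.4968 0.0515 0.012 ] mid [ 0.4983 -0.0214  0.012 ] yaw 1.1723014023901466
top [ 0.422  -0.0938  0.195 ] [0.4159 0.05   0.195 ] mid [ 0.419  -0.0219  0.195 ] yaw 2.428020169855611
```

Call:
play_rows(
  commands=[
    {"fingers": 1, "tx": 0.0012, "ty": -0.0005, "tz": 0, "ax": 0, "ay": 0, "az": 0},
    {"fingers": 1, "tx": 0.0012, "ty": -0.001, "tz": 0, "ax": 0, "ay": 0, "az": 0},
    {"fingers": 1, "tx": 0.0012, "ty": -0.001, "tz": 0, "ax": 0, "ay": 0, "az": 0},
  ],
)

```text
time_s: 20.75
tcp_pos: [0.4086, -0.0225, 0.1772]
ee_rot: [[0.424, -0.905, -0.047], [0.054, -0.027, 0.998], [-0.904, -0.426, 0.038]]
wrist_force: [3.5, 2.2, 0.1]
gripper_width: 0.083
```

Gentle contact on both the bar and the mat. Opening now.

Call:
play_rows(
  commands=[
    {"fingers": 0.75, "tx": 0, "ty": 0, "tz": 0, "ax": 0, "ay": 0, "az": 0},
    {"fingers": 0.7, "tx": 0, "ty": 0, "tz": 0, "ax": 0, "ay": 0, "az": 0},
    {"fingers": 0.6, "tx": 0, "ty": 0, "tz": 0, "ax": 0, "ay": 0, "az": 0},
    {"fingers": 0.5, "tx": 0, "ty": 0, "tz": 0, "ax": 0, "ay": 0, "az": 0},
    {"fingers": 0.3, "tx": 0, "ty": 0, "tz": 0, "ax": 0, "ay": 0, "az": 0},
  ],
)

```text
time_s: 21.17
tcp_pos: [0.4072, -0.0232, 0.1762]
ee_rot: [[0.421, -0.906, -0.046], [0.053, -0.026, 0.998], [-0.905, -0.423, 0.037]]
wrist_force: [0.5, -0.0, -0.3]
gripper_width: 0.256
```

Call:
play_rows(
  commands=[
    {"fingers": 0.2, "tx": 0, "ty": 0, "tz": 0, "ax": 0, "ay": 0, "az": 0},
    {"fingers": 0.2, "tx": 0, "ty": 0, "tz": 0, "ax": 0, "ay": 0, "az": 0},
    {"fingers": 0.2, "tx": 0, "ty": 0, "tz": 0, "ax": 0, "ay": 0, "az": 0},
  ],
)

```text
time_s: 21.42
tcp_pos: [0.4079, -0.0228, 0.1768]
ee_rot: [[0.423, -0.905, -0.047], [0.053, -0.027, 0.998], [-0.905, -0.424, 0.037]]
wrist_force: [0.7, 1.1, 0.4]
gripper_width: 0.387
```

```bash
python3 - <<'E'
from h import *
np.set_printoptions(precision=4,suppress=True)
s=r.sense();print(s["time_s"],s["gripper_width"],np.round(s["wrist_force"],1))
where()
E
```

```text
21.4167 0.38692351147800974 [0.7 1.1 0.4]
S [296.5 190.5] [360.5 200.5] [287.5 271.5] [346.5 282.5] D [344.5 308.5] [329.5 300.5]
bot -y [ 0.503  -0.0952  0.0046] top -y [ 0.4047 -0.1228  0.1636] lean 31.72296029463135 0.18895268940152804
bottom [ 0.5097 -0.0936  0.012 ] [0.5035 0.0507 0.012 ] mid [ 0.5066 -0.0214  0.012 ] yaw 2.442281197957311
top [ 0.4254 -0.0927  0.195 ] [0.4186 0.0528 0.195 ] mid [ 0.422  -0.0199  0.195 ] yaw 2.6664517837590433
```

Call:
play_rows(
  commands=[
    {"fingers": 0.2, "tx": -0.02, "ty": 0, "tz": 0, "ax": 0, "ay": 0, "az": 0},
    {"fingers": 0.2, "tx": -0.05, "ty": 0, "tz": 0, "ax": 0, "ay": 0, "az": 0},
    {"fingers": 0.2, "tx": -0.09, "ty": 0, "tz": 0, "ax": 0, "ay": 0, "az": 0},
    {"fingers": 0.2, "tx": -0.13, "ty": 0, "tz": 0, "ax": 0, "ay": 0, "az": 0},
    {"fingers": 0.2, "tx": -0.13, "ty": 0, "tz": 0, "ax": 0, "ay": 0, "az": 0},
  ],
)

```text
time_s: 22.03
tcp_pos: [0.368, -0.027, 0.2711]
ee_rot: [[0.433, -0.9, -0.049], [0.059, -0.026, 0.998], [-0.899, -0.435, 0.042]]
wrist_force: [1.6, 0.5, 0.1]
gripper_width: 0.398
```

```bash
python3 - <<'E'
from h import *
np.set_printoptions(precision=4,suppress=True)
s=r.sense();print(s["time_s"],s["tcp_pos"],np.round(s["wrist_force"],1))
where()
S=cap("scene");D=cap("side");save(S,"S12");save(D,"D12")
A=cv2.resize(S["image"][175:295,265:375],(440,480),interpolation=2);B=cv2.resize(D["image"][235:345,270:380],(360,360),interpolation=2)
C=np.zeros((480,800,3),np.uint8);C[:,:440]=A;C[:360,440:]=B
cv2.imwrite("pics/c12.png",cv2.cvtColor(C,cv2.COLOR_RGB2BGR))
print("balltest")
for z in(.0094,): print(onz(S,(287.5,271),z),onz(S,(346.5,282.5),z))
E
```

```text
22.0333 [ 0.368  -0.027   0.2711] [1.6 0.5 0.1]
S [297.5 191.5] [359.5 201.5] [287.5 269.5] [347.5 281.5] D [344.5 309.5] [296.5 270.5]
bot -y [ 0.4993 -0.0976  0.0067] top -y [ 0.4063 -0.0665  0.1977] lean 25.962220260862654 0.21473355351899642
bottom [ 0.5036 -0.0956  0.012 ] [0.4999 0.0523 0.012 ] mid [ 0.5017 -0.0217  0.012 ] yaw 1.4405313372972932
top [ 0.4282 -0.0894  0.195 ] [0.4226 0.0515 0.195 ] mid [ 0.4254 -0.019   0.195 ] yaw 2.263698415144521
balltest
[ 0.506  -0.0949  0.0094] [0.5013 0.0503 0.0094]
```

View pics/c12.png

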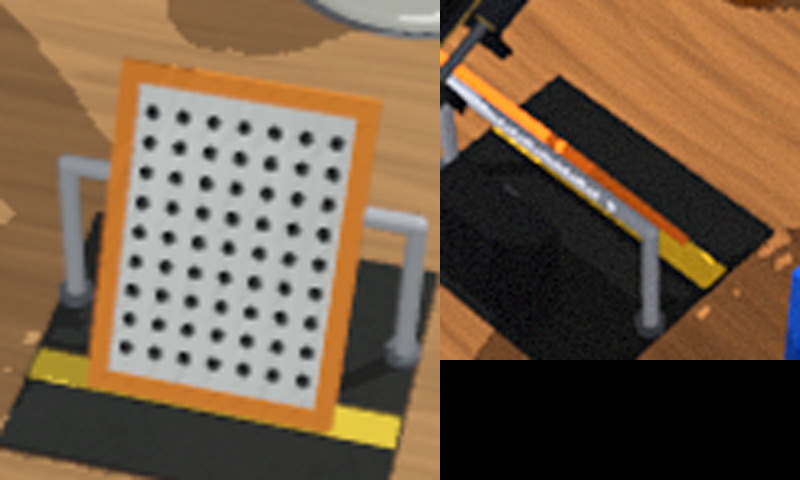

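The screen leans squarely and stays put. However, its bottom's front edge lies almost at the front border of the stripe, about 7 mm past centre. I'll move over in front of it and measure the visible remainder of the stripe with the wrist camera.

```bash
python3 - <<'E'
from plan import *
s=r.sense(); p=np.array(s["tcp_pos"]);R=np.array(s["ee_rot"])
from scipy.spatial.transform import Slerp
def it(R0,R1,f): return Slerp([0,1],Ro.from_matrix([R0,R1]))(f).as_matrix()
d=down(1.6)
plan([(p+[0,0,.13],it(R,d,.3)),((.43,-.025,.40),it(R,d,.65)),((.545,-.022,.38),d),((.545,-.022,.25),d)])
E
```

```text
t 22.33 at [ 0.3664 -0.0283  0.2636] g 0.39875192635482665
t [-0.157  -0.0731  0.0063] a [-0.1464 -0.0296  0.0355] rows 3.9
t [ 0.0175 -0.0744 -0.0378] a [-0.1708 -0.0345  0.0414] rows 4.5
t [ 0.0473 -0.0727 -0.1293] a [-0.1708 -0.0345  0.0414] rows 4.5
t [0.1733 0.     0.    ] a [0. 0. 0.] rows 3.1
```

Call:
play_rows(
  commands=[
    {"fingers": 1, "tx": -0.05, "ty": -0.023, "tz": 0, "ax": 0, "ay": 0, "az": 0},
    {"fingers": 1, "tx": -0.1, "ty": -0.046, "tz": 0.003, "ax": -0.036, "ay": -0.007, "az": 0.009},
    {"fingers": 1, "tx": -0.157, "ty": -0.0731, "tz": 0.0063, "ax": -0.073, "ay": -0.015, "az": 0.018},
    {"fingers": 1, "tx": -0.157, "ty": -0.0731, "tz": 0.0063, "ax": -0.11, "ay": -0.022, "az": 0.027},
    {"fingers": 1, "tx": -0.157, "ty": -0.0731, "tz": 0.0063, "ax": -0.1464, "ay": -0.0296, "az": 0.0355},
  ],
)

```text
time_s: 22.75
tcp_pos: [0.3684, -0.0278, 0.3989]
ee_rot: [[0.308, -0.821, -0.48], [0.115, -0.469, 0.876], [-0.945, -0.324, -0.05]]
wrist_force: [0.3, 0.5, 0.1]
gripper_width: 0.108
```

Call:
play_rows(
  commands=[
    {"fingers": 1, "tx": 0.0175, "ty": -0.0744, "tz": -0.0378, "ax": -0.1708, "ay": -0.0345, "az": 0.0414},
    {"fingers": 1, "tx": 0.0175, "ty": -0.0744, "tz": -0.0378, "ax": -0.1708, "ay": -0.0345, "az": 0.0414},
    {"fingers": 1, "tx": 0.0175, "ty": -0.0744, "tz": -0.0378, "ax": -0.1708, "ay": -0.0345, "az": 0.0414},
    {"fingers": 1, "tx": 0.0175, "ty": -0.0744, "tz": -0.0378, "ax": -0.1708, "ay": -0.0345, "az": 0.0414},
    {"fingers": 1, "tx": 0.0175, "ty": -0.0744, "tz": -0.0378, "ax": -0.1708, "ay": -0.0345, "az": 0.0414},
  ],
)

```text
time_s: 23.17
tcp_pos: [0.4314, -0.0258, 0.3995]
ee_rot: [[0.134, -0.485, -0.864], [0.1, -0.861, 0.499], [-0.986, -0.153, -0.067]]
wrist_force: [-0.4, 1.0, -1.0]
gripper_width: 0.008
```

Call:
play_rows(
  commands=[
    {"fingers": 1, "tx": 0.0473, "ty": -0.0727, "tz": -0.1293, "ax": -0.1708, "ay": -0.0345, "az": 0.0414},
    {"fingers": 1, "tx": 0.0473, "ty": -0.0727, "tz": -0.1293, "ax": -0.1708, "ay": -0.0345, "az": 0.0414},
    {"fingers": 1, "tx": 0.0473, "ty": -0.0727, "tz": -0.1293, "ax": -0.1708, "ay": -0.0345, "az": 0.0414},
    {"fingers": 1, "tx": 0.0473, "ty": -0.0727, "tz": -0.1293, "ax": -0.1708, "ay": -0.0345, "az": 0.0414},
    {"fingers": 1, "tx": 0.0473, "ty": -0.0727, "tz": -0.1293, "ax": -0.1708, "ay": -0.0345, "az": 0.0414},
  ],
)

```text
time_s: 23.58
tcp_pos: [0.5474, -0.0237, 0.3771]
ee_rot: [[-0.005, 0.02, -1.0], [0.001, -1.0, -0.02], [-1.0, -0.001, 0.005]]
wrist_force: [-0.4, -1.1, 0.4]
gripper_width: 0.005
```

```bash
python3 - <<'E'
from plan import *
plan([((.55,-.022,.25),down(1.6))])
E
```

```text
t 23.58 at [ 0.5474 -0.0237  0.3771] g 0.0048170495824109375
t [ 0.1694 -0.0021 -0.0044] a [-0.0025  0.0015  0.0004] rows 3.0
```

Call:
play_rows(
  commands=[
    {"fingers": 1, "tx": 0.17, "ty": -0.002, "tz": -0.0044, "ax": 0, "ay": 0.0015, "az": 0},
    {"fingers": 1, "tx": 0.17, "ty": -0.002, "tz": -0.0044, "ax": 0, "ay": 0.0015, "az": 0},
    {"fingers": 1, "tx": 0.17, "ty": -0.002, "tz": -0.0044, "ax": 0, "ay": 0.0015, "az": 0},
    {"fingers": 1, "tx": 0.17, "ty": -0.002, "tz": -0.0044, "ax": 0, "ay": 0.0015, "az": 0},
  ],
)

```text
time_s: 23.92
tcp_pos: [0.5439, -0.0223, 0.2443]
ee_rot: [[-0.011, 0.014, -1.0], [0.003, -1.0, -0.014], [-1.0, -0.003, 0.011]]
wrist_force: [-1.4, -0.5, -1.0]
gripper_width: 0.006
```

```bash
cat >> h.py <<'E'
def stripe_look():
    p=cap("wrist"); h=cv2.cvtColor(p["image"],cv2.COLOR_RGB2HSV).astype(int)
    yel=(h[...,0]>=20)&(h[...,0]<=34)&(h[...,1]>150)&(h[...,2]>90)
    for y in (-.125,-.11,-.08,-.05,-.02,.01,.04,.07,.085):
        L=[]
        for x in np.arange(.46,.54,.0005):
            u,v=np.round(proj(p,(x-.03*(y+.022),y,.006))).astype(int)
            if 0<=u<640 and 0<=v<480 and yel[v,u]: L.append(x)
        print("y",y,"yellow x' from/to",(round(min(L),4),round(max(L),4)) if L else None)
    return p
E
python3 - <<'E'
from h import *
p=stripe_look(); save(p,"w13")
s=r.sense();print(s["time_s"],s["tcp_pos"])
u,v=np.round(proj(p,(.5,-.02,.006))).astype(int)
h=cv2.cvtColor(p["image"],cv2.COLOR_RGB2HSV); print(u,v,h[v-25:v+25:2,u].tolist())
E
```

```text
y -0.125 yellow x' from/to (np.float64(0.48), np.float64(0.5055))
y -0.11 yellow x' from/to (np.float64(0.4805), np.float64(0.506))
y -0.08 yellow x' from/to None
y -0.05 yellow x' from/to None
y -0.02 yellow x' from/to None
y 0.01 yellow x' from/to None
y 0.04 yellow x' from/to None
y 0.07 yellow x' from/to (np.float64(0.4795), np.float64(0.5065))
y 0.085 yellow x' from/to (np.float64(0.4795), np.float64(0.5055))
23.9667 [ 0.54635209 -0.02244516  0.24876265]
315 246 [[23, 33, 31], [50, 24, 32], [23, 34, 30], [30, 31, 33], [23, 33, 31], [50, 26, 29], [30, 24, 32], [60, 9, 28], [23, 35, 29], [15, 18, 29], [13, 214, 81], [13, 255, 181], [12, 255, 195], [12, 255, 191], [12, 255, 210], [11, 159, 226], [18, 17, 175], [30, 6, 170], [36, 8, 167], [18, 11, 115], [120, 9, 29], [105, 26, 20], [45, 6, 91], [42, 8, 168], [34, 10, 173]]
```

The wrist view confirms it. No yellow shows in front of the screen, so its front bottom edge is at about x=0.506 while the stripe's centre is at 0.493. I will push the bottom gently back about 9 mm with the closed fingertips.

```bash
python3 - <<'E'
from plan import *
d=rz(1.8)@Ro.from_euler("y",10,degrees=True).as_matrix()@down(0)
plan([((.555,-.0215,.1),d),((.535,-.0215,.031),d)])
E
```

```text
t 23.97 at [ 0.5464 -0.0224  0.2488] g 0.002569234215917582
t [ 0.1983 -0.0007 -0.0123] a [-0.005  -0.0544  0.001 ] rows 3.6
t [ 0.0952 -0.0008  0.0103] a [0. 0. 0.] rows 1.7
```

Call:
play_rows(
  commands=[
    {"fingers": 1, "tx": 0.198, "ty": -0.001, "tz": -0.0123, "ax": -0.005, "ay": -0.0544, "az": 0.001},
    {"fingers": 1, "tx": 0.198, "ty": -0.001, "tz": -0.0123, "ax": -0.005, "ay": -0.0544, "az": 0.001},
    {"fingers": 1, "tx": 0.198, "ty": -0.001, "tz": -0.0123, "ax": -0.005, "ay": -0.0544, "az": 0.001},
    {"fingers": 1, "tx": 0.198, "ty": -0.001, "tz": -0.0123, "ax": -0.005, "ay": -0.0544, "az": 0.001},
    {"fingers": 1, "tx": 0.198, "ty": -0.001, "tz": -0.0123, "ax": -0.005, "ay": -0.0544, "az": 0.001},
  ],
)

```text
time_s: 24.38
tcp_pos: [0.5588, -0.0206, 0.1026]
ee_rot: [[-0.168, 0.031, -0.985], [-0.004, -1.0, -0.031], [-0.986, -0.001, 0.168]]
wrist_force: [-0.3, -0.7, 0.4]
gripper_width: 0.005
```

Call:
play_rows(
  commands=[
    {"fingers": 1, "tx": 0.045, "ty": -0.001, "tz": 0.005, "ax": 0, "ay": 0, "az": 0},
    {"fingers": 1, "tx": 0.08, "ty": -0.001, "tz": 0.009, "ax": 0, "ay": 0, "az": 0},
    {"fingers": 1, "tx": 0.09, "ty": -0.001, "tz": 0.01, "ax": 0, "ay": 0, "az": 0},
    {"fingers": 1, "tx": 0.09, "ty": -0.001, "tz": 0.01, "ax": 0, "ay": 0, "az": 0},
  ],
)

```text
time_s: 24.72
tcp_pos: [0.5424, -0.02, 0.042]
ee_rot: [[-0.16, 0.033, -0.987], [-0.004, -0.999, -0.033], [-0.987, -0.002, 0.16]]
wrist_force: [0.0, -0.0, 0.3]
gripper_width: 0.007
```

```bash
python3 - <<'E'
from h import *
from plan import *
np.set_printoptions(precision=4,suppress=True)
d=rz(1.8)@Ro.from_euler("y",10,degrees=True).as_matrix()@down(0)
s=r.sense();print(s["wrist_force"],s["ee_rot"])
plan([((.5187,-.0215,.030),d)])
where()
E
```

```text
[ 0.0134 -0.018   0.2896] [[-0.1596  0.0329 -0.9866]
 [-0.0036 -0.9995 -0.0327]
 [-0.9872 -0.0017  0.1597]]
t 24.72 at [ 0.5424 -0.02    0.042 ] g 0.007142293643362615
t [0.0208 0.001  0.0286] a [ 0.0006 -0.0045  0.0005] rows 0.6
S [331.5 220.5] [356.5 221.5] [288.5 258.5] [336.5 278.5] D [343.5 308.5] [305.5 275.5]
bot -y [ 0.4865 -0.1026  0.0293] top -y [ 0.438  -0.0189  0.128 ] lean 26.191779733345573 0.13826378295251146
bottom [ 0.4685 -0.1049  0.012 ] [0.4981 0.025  0.012 ] mid [ 0.4833 -0.04    0.012 ] yaw -12.830338223100291
top [0.4997 0.0085 0.195 ] [0.4878 0.0596 0.195 ] mid [0.4938 0.034  0.195 ] yaw 13.02531276522221
```

Call:
play_rows(
  commands=[
    {"fingers": 1, "tx": 0.0177, "ty": 0.0015, "tz": 0.0133, "ax": 0, "ay": -0.002, "az": 0},
    {"fingers": 1, "tx": 0.0177, "ty": 0.0015, "tz": 0.0133, "ax": 0, "ay": -0.002, "az": 0},
    {"fingers": 1, "tx": 0.0177, "ty": 0.0015, "tz": 0.0133, "ax": 0, "ay": -0.002, "az": 0},
  ],
)

```text
time_s: 25.17
tcp_pos: [0.5303, -0.0214, 0.0306]
ee_rot: [[-0.165, 0.032, -0.986], [-0.003, -0.999, -0.032], [-0.986, -0.002, 0.165]]
wrist_force: [0.2, -0.2, 0.4]
gripper_width: 0.005
```

Call:
play_rows(
  commands=[
    {"fingers": 1, "tx": 0, "ty": 0, "tz": 0, "ax": 0, "ay": 0, "az": 0},
    {"fingers": 1, "tx": 0, "ty": 0, "tz": 0, "ax": 0, "ay": 0, "az": 0},
  ],
)

```text
time_s: 25.33
tcp_pos: [0.5309, -0.0212, 0.0305]
ee_rot: [[-0.164, 0.032, -0.986], [-0.003, -0.999, -0.032], [-0.987, -0.002, 0.164]]
wrist_force: [0.1, 0.9, 0.6]
gripper_width: 0.008
```

Call:
play_rows(
  commands=[
    {"fingers": 1, "tx": 0.0007, "ty": 0, "tz": 0.0045, "ax": 0, "ay": 0, "az": 0},
    {"fingers": 1, "tx": 0.0015, "ty": 0, "tz": 0.009, "ax": 0, "ay": 0, "az": 0},
    {"fingers": 1, "tx": 0.0022, "ty": 0, "tz": 0.0131, "ax": 0, "ay": 0, "az": 0},
    {"fingers": 1, "tx": 0.0022, "ty": 0, "tz": 0.0131, "ax": 0, "ay": 0, "az": 0},
  ],
)

```text
time_s: 25.67
tcp_pos: [0.5188, -0.0218, 0.0296]
ee_rot: [[-0.167, 0.032, -0.985], [-0.003, -0.999, -0.032], [-0.986, -0.002, 0.167]]
wrist_force: [-0.4, 0.2, -0.2]
gripper_width: 0.002
```

Call:
play_rows(
  commands=[
    {"fingers": 1, "tx": 0.0003, "ty": 0, "tz": 0.002, "ax": 0, "ay": 0, "az": 0},
    {"fingers": 1, "tx": 0.0006, "ty": 0, "tz": 0.004, "ax": 0, "ay": 0, "az": 0},
    {"fingers": 1, "tx": 0.0006, "ty": 0, "tz": 0.004, "ax": 0, "ay": 0, "az": 0},
  ],
)

```text
time_s: 25.92
tcp_pos: [0.5165, -0.0218, 0.0297]
ee_rot: [[-0.166, 0.032, -0.986], [-0.003, -0.999, -0.032], [-0.986, -0.002, 0.166]]
wrist_force: [0.8, -0.5, 0.1]
gripper_width: 0.001
```

Call:
play_rows(
  commands=[
    {"fingers": 1, "tx": 0.0003, "ty": 0, "tz": 0.002, "ax": 0, "ay": 0, "az": 0},
    {"fingers": 1, "tx": 0.0006, "ty": 0, "tz": 0.004, "ax": 0, "ay": 0, "az": 0},
    {"fingers": 1, "tx": 0.0006, "ty": 0, "tz": 0.004, "ax": 0, "ay": 0, "az": 0},
  ],
)

```text
time_s: 26.17
tcp_pos: [0.5152, -0.0217, 0.0301]
ee_rot: [[-0.162, 0.033, -0.986], [-0.003, -0.999, -0.033], [-0.987, -0.003, 0.162]]
wrist_force: [4.1, -0.8, 0.3]
gripper_width: 0.007
```

```bash
python3 - <<'E'
from h import *
s=r.sense();print(s["time_s"],s["tcp_pos"],s["wrist_force"])
p=stripe_look(); save(p,"w14")
h=cv2.cvtColor(p["image"],cv2.COLOR_RGB2HSV)
for y in(-.085,-.06,.02,.045):
    row=[]
    for x in np.arange(.485,.53,.003):
        u,v=np.round(proj(p,(x,y,.006))).astype(int); row.append(tuple(int(c) for c in h[v,u]) if 0<=u<640 and 0<=v<480 else None)
    print(y,row)
E
```

```text
26.1667 [ 0.51518043 -0.02167446  0.03007428] [ 4.10378746 -0.81865475  0.30141724]
y -0.125 yellow x' from/to (np.float64(0.4965), np.float64(0.506))
y -0.11 yellow x' from/to (np.float64(0.496), np.float64(0.506))
y -0.08 yellow x' from/to None
y -0.05 yellow x' from/to None
y -0.02 yellow x' from/to None
y 0.01 yellow x' from/to None
y 0.04 yellow x' from/to None
y 0.07 yellow x' from/to (np.float64(0.4955), np.float64(0.5055))
y 0.085 yellow x' from/to (np.float64(0.495), np.float64(0.5055))
-0.085 [(120, 26, 50), (115, 30, 51), (114, 26, 49), (125, 32, 48), (114, 33, 39), (120, 21, 36), (83, 28, 37), (115, 39, 39), (120, 21, 37), (108, 35, 36), (128, 29, 35), (23, 30, 34), (30, 8, 31), (45, 16, 32), (30, 15, 34), (23, 30, 34)]
-0.06 [(113, 22, 47), (116, 38, 47), (115, 32, 48), (111, 37, 48), (96, 34, 38), (110, 21, 36), (102, 35, 36), (110, 19, 40), (114, 34, 37), (105, 38, 40), (115, 38, 40), (30, 16, 32), (20, 23, 33), (45, 15, 33), (42, 39, 33), (15, 16, 31)]
0.02 [(120, 27, 48), (111, 36, 49), (102, 28, 45), (120, 31, 41), (108, 34, 38), (96, 34, 37), (100, 40, 38), (120, 7, 36), (108, 35, 36), (120, 20, 38), (23, 21, 49), (20, 31, 50), (18, 26, 49), (30, 22, 47), (45, 15, 35), (0, 0, 32)]
0.045 [(116, 35, 51), (108, 27, 48), (114, 28, 46), (120, 20, 38), (113, 28, 37), (113, 26, 40), (105, 28, 37), (113, 26, 39), (24, 27, 47), (30, 16, 48), (30, 21, 48), (30, 21, 49), (20, 15, 50), (35, 31, 49), (38, 22, 47), (15, 11, 48)]
```

Contact at TCP x≈0.515 with 4 N. I continue gently.

Call:
play_rows(
  commands=[
    {"fingers": 1, "tx": 0.0003, "ty": 0, "tz": 0.002, "ax": 0, "ay": 0, "az": 0},
    {"fingers": 1, "tx": 0.0006, "ty": 0, "tz": 0.004, "ax": 0, "ay": 0, "az": 0},
    {"fingers": 1, "tx": 0.0006, "ty": 0, "tz": 0.004, "ax": 0, "ay": 0, "az": 0},
  ],
)

```text
time_s: 26.47
tcp_pos: [0.5108, -0.0218, 0.0298]
ee_rot: [[-0.165, 0.032, -0.986], [-0.003, -0.999, -0.032], [-0.986, -0.003, 0.165]]
wrist_force: [3.8, 0.5, -0.8]
gripper_width: 0.003
```

Call:
play_rows(
  commands=[
    {"fingers": 1, "tx": 0.0003, "ty": 0, "tz": 0.002, "ax": 0, "ay": 0, "az": 0},
    {"fingers": 1, "tx": 0.0006, "ty": 0, "tz": 0.004, "ax": 0, "ay": 0, "az": 0},
    {"fingers": 1, "tx": 0.0006, "ty": 0, "tz": 0.004, "ax": 0, "ay": 0, "az": 0},
  ],
)

```text
time_s: 26.72
tcp_pos: [0.5072, -0.0221, 0.0298]
ee_rot: [[-0.166, 0.032, -0.986], [-0.003, -0.999, -0.032], [-0.986, -0.002, 0.166]]
wrist_force: [2.7, 0.3, -0.4]
gripper_width: 0.002
```

Call:
play_rows(
  commands=[
    {"fingers": 1, "tx": -0.002, "ty": 0, "tz": -0.013, "ax": 0, "ay": 0, "az": 0},
    {"fingers": 1, "tx": -0.007, "ty": 0, "tz": -0.05, "ax": 0, "ay": 0, "az": 0},
    {"fingers": 1, "tx": -0.06, "ty": 0, "tz": -0.055, "ax": 0, "ay": 0, "az": 0},
    {"fingers": 1, "tx": -0.115, "ty": 0, "tz": -0.045, "ax": 0, "ay": 0, "az": 0},
    {"fingers": 1, "tx": -0.17, "ty": 0, "tz": -0.035, "ax": 0, "ay": 0, "az": 0},
  ],
)

```text
time_s: 27.13
tcp_pos: [0.5534, -0.0213, 0.1499]
ee_rot: [[-0.174, 0.032, -0.984], [-0.005, -0.999, -0.031], [-0.985, -0.001, 0.174]]
wrist_force: [1.0, 0.7, -0.0]
gripper_width: 0.008
```

Call:
play_rows(
  commands=[
    {"fingers": 1, "tx": -0.055, "ty": 0, "tz": 0.01, "ax": 0, "ay": 0.03, "az": 0},
    {"fingers": 1, "tx": -0.1, "ty": 0, "tz": 0.02, "ax": 0, "ay": 0.0544, "az": 0},
    {"fingers": 1, "tx": -0.12, "ty": 0, "tz": 0.02, "ax": 0, "ay": 0.0544, "az": 0},
    {"fingers": 1, "tx": -0.12, "ty": 0, "tz": 0.02, "ax": 0, "ay": 0.0544, "az": 0},
  ],
)

```text
time_s: 27.47
tcp_pos: [0.5553, -0.0212, 0.2469]
ee_rot: [[0.011, 0.033, -0.999], [0.003, -0.999, -0.033], [-1.0, -0.003, -0.011]]
wrist_force: [-0.0, -0.0, 0.5]
gripper_width: 0.004
```

```bash
python3 - <<'E'
from h import *
np.set_printoptions(precision=4,suppress=True)
s=r.sense();print(s["time_s"],s["tcp_pos"],s["wrist_force"])
p=stripe_look(); save(p,"w15")
h=cv2.cvtColor(p["image"],cv2.COLOR_RGB2HSV)
for y in(-.085,-.05,.0,.045):
    row=[]
    for x in np.arange(.49,.511,.002):
        u,v=np.round(proj(p,(x,y,.0094))).astype(int); row.append((round(float(x),3),)+tuple(int(c) for c in h[v,u][:2]))
    print(y,row)
where()
E
```

```text
27.4667 [ 0.5553 -0.0212  0.2469] [-0.0377 -0.024   0.5358]
y -0.125 yellow x' from/to (np.float64(0.481), np.float64(0.506))
y -0.11 yellow x' from/to (np.float64(0.481), np.float64(0.506))
y -0.08 yellow x' from/to (np.float64(0.497), np.float64(0.506))
y -0.05 yellow x' from/to (np.float64(0.4965), np.float64(0.506))
y -0.02 yellow x' from/to (np.float64(0.4965), np.float64(0.5055))
y 0.01 yellow x' from/to (np.float64(0.4965), np.float64(0.5055))
y 0.04 yellow x' from/to (np.float64(0.4965), np.float64(0.5055))
y 0.07 yellow x' from/to (np.float64(0.479), np.float64(0.5055))
y 0.085 yellow x' from/to (np.float64(0.479), np.float64(0.5055))
-0.085 [(0.49, 11, 209), (0.492, 12, 255), (0.494, 11, 255), (0.496, 12, 255), (0.498, 13, 255), (0.5, 21, 255), (0.502, 24, 255), (0.504, 25, 255), (0.506, 25, 255), (0.508, 22, 255), (0.51, 20, 169)]
-0.05 [(0.49, 13, 255), (0.492, 12, 255), (0.494, 12, 255), (0.496, 12, 255), (0.498, 16, 255), (0.5, 23, 255), (0.502, 25, 255), (0.504, 25, 255), (0.506, 24, 255), (0.508, 21, 170), (0.51, 42, 43)]
0.0 [(0.49, 12, 255), (0.492, 12, 255), (0.494, 12, 255), (0.496, 16, 255), (0.498, 23, 255), (0.5, 25, 255), (0.502, 26, 255), (0.504, 24, 255), (0.506, 23, 255), (0.508, 13, 72), (0.51, 20, 25)]
0.045 [(0.49, 12, 255), (0.492, 12, 255), (0.494, 13, 255), (0.496, 22, 255), (0.498, 26, 255), (0.5, 26, 255), (0.502, 26, 255), (0.504, 22, 255), (0.506, 25, 49), (0.508, 40, 26), (0.51, 30, 9)]
S [295.5 208.5] [357.5 210.5] [289.5 267.5] [347.5 279.5] D [331.5 299.5] [313.5 281.5]
bot -y [ 0.4945 -0.0744  0.0246] top -y [ 0.4301 -0.0796  0.1557] lean 26.157502876432634 0.14606845819179975
bottom [ 0.4961 -0.0931  0.012 ] [0.4938 0.0508 0.012 ] mid [ 0.495  -0.0211  0.012 ] yaw 0.8952052206297827
top [ 0.4846 -0.0757  0.195 ] [0.4531 0.0539 0.195 ] mid [ 0.4688 -0.0109  0.195 ] yaw 13.655161665985867
```

The mend worked. The screen's bottom front edge is now at x'=0.4965 along its whole width, so its mid-thickness sits on the stripe's centre (0.493), square and centred. Next, the lever.

```bash
python3 - <<'E'
from plan import *
d=down(8)
plan([((.598,.16,.247),d),((.600,.192,.2),d),((.600,.192,.099),d)])
E
```

```text
t 27.72 at [ 0.5538 -0.0213  0.2396] g 0.0017839253613356298
t [-0.0095 -0.2397 -0.0665] a [-0.0344  0.0004  0.0006] rows 4.5
t [ 0.0627 -0.0419 -0.0086] a [0. 0. 0.] rows 1.4
t [0.1347 0.     0.    ] a [0. 0. 0.] rows 2.4
```

Call:
play_rows(
  commands=[
    {"fingers": 1, "tx": -0.0095, "ty": -0.24, "tz": -0.0665, "ax": -0.0344, "ay": 0, "az": 0},
    {"fingers": 1, "tx": -0.0095, "ty": -0.24, "tz": -0.0665, "ax": -0.0344, "ay": 0, "az": 0},
    {"fingers": 1, "tx": -0.0095, "ty": -0.24, "tz": -0.0665, "ax": -0.0344, "ay": 0, "az": 0},
    {"fingers": 1, "tx": -0.0095, "ty": -0.24, "tz": -0.0665, "ax": -0.0344, "ay": 0, "az": 0},
    {"fingers": 1, "tx": -0.0095, "ty": -0.24, "tz": -0.0665, "ax": -0.0344, "ay": 0, "az": 0},
  ],
)

```text
time_s: 28.13
tcp_pos: [0.5993, 0.1642, 0.2472]
ee_rot: [[0.001, 0.142, -0.99], [0.001, -0.99, -0.142], [-1.0, -0.001, -0.001]]
wrist_force: [-0.6, 0.4, -0.1]
gripper_width: 0.007
```

Call:
play_rows(
  commands=[
    {"fingers": 1, "tx": 0.055, "ty": -0.042, "tz": -0.0086, "ax": 0, "ay": 0, "az": 0},
    {"fingers": 1, "tx": 0.055, "ty": -0.042, "tz": -0.0086, "ax": 0, "ay": 0, "az": 0},
  ],
)

```text
time_s: 28.3
tcp_pos: [0.5991, 0.1953, 0.2022]
ee_rot: [[-0.005, 0.142, -0.99], [-0.0, -0.99, -0.142], [-1.0, -0.0, 0.005]]
wrist_force: [-1.7, -0.5, -1.7]
gripper_width: 0.007
```

```bash
python3 - <<'E'
from h import *
from plan import *
np.set_printoptions(precision=4,suppress=True)
p=cap("wrist"); S=cap("scene"); D=cap("side")
f=[]
for q,c,rad in((S,(404,322),25),(D,(302,198),20),(p,None,0)):
    m=mask(q,(0,180,90),(5,255,255),c,rad) if c else mask(q,(0,200,90),(4,255,255))
    n,l,st,ce=cv2.connectedComponentsWithStats(m); i=1+np.argmax(st[1:,4]) if n>1 else 0; f.append(ce[i]); print(ce[i],st[i])
print("ball SD",tri([S,D],f[:2]),"SW",tri([S,p],[f[0],f[2]]),"onz W",onz(p,f[2],.092))
plan([((.600,.192,.099),down(8))])
E
```

```text
[404.127  322.5556] [398 317  13  12 126]
[301.9216 198.2549] [298 194   9   9  51]
[320.1932 187.8132] [303 171  35  35 937]
ball SD [0.6386 0.1978 0.0929] SW [0.6411 0.1977 0.0953] onz W [0.6407 0.1987 0.092 ]
t 28.45 at [0.6003 0.1923 0.2061] g 0.00470586136740513
t [0.1428 0.0002 0.0003] a [ 0.0005  0.0003 -0.0003] rows 2.6
```

Call:
play_rows(
  commands=[
    {"fingers": 1, "tx": 0.05, "ty": 0, "tz": 0, "ax": 0, "ay": 0, "az": 0},
    {"fingers": 1, "tx": 0.1, "ty": 0, "tz": 0, "ax": 0, "ay": 0, "az": 0},
    {"fingers": 1, "tx": 0.143, "ty": 0, "tz": 0, "ax": 0, "ay": 0, "az": 0},
    {"fingers": 1, "tx": 0.143, "ty": 0, "tz": 0, "ax": 0, "ay": 0, "az": 0},
  ],
)

```text
time_s: 28.78
tcp_pos: [0.5977, 0.1895, 0.0953]
ee_rot: [[-0.008, 0.137, -0.991], [-0.003, -0.991, -0.137], [-1.0, 0.002, 0.008]]
wrist_force: [-1.2, -1.4, -1.5]
gripper_width: 0.002
```

Call:
play_rows(
  commands=[
    {"fingers": 1, "tx": 0, "ty": 0, "tz": -0.02, "ax": 0, "ay": 0, "az": 0},
    {"fingers": 1, "tx": 0, "ty": 0, "tz": -0.04, "ax": 0, "ay": 0, "az": 0},
    {"fingers": 1, "tx": 0, "ty": 0, "tz": -0.06, "ax": 0, "ay": 0, "az": 0},
    {"fingers": 1, "tx": 0, "ty": 0, "tz": -0.08, "ax": 0, "ay": 0, "az": 0},
    {"fingers": 1, "tx": 0, "ty": 0, "tz": -0.1, "ax": 0, "ay": 0, "az": 0},
  ],
)

```text
time_s: 29.2
tcp_pos: [0.6774, 0.2027, 0.1051]
ee_rot: [[0.007, 0.139, -0.99], [0.003, -0.99, -0.139], [-1.0, -0.002, -0.007]]
wrist_force: [-1.2, 0.2, -1.3]
gripper_width: 0.006
```

Call:
play_rows(
  commands=[
    {"fingers": 1, "tx": 0, "ty": 0, "tz": -0.01, "ax": 0, "ay": 0, "az": 0},
    {"fingers": 1, "tx": 0, "ty": 0, "tz": -0.018, "ax": 0, "ay": 0, "az": 0},
    {"fingers": 1, "tx": 0, "ty": 0, "tz": -0.022, "ax": 0, "ay": 0, "az": 0},
    {"fingers": 1, "tx": 0, "ty": 0, "tz": -0.022, "ax": 0, "ay": 0, "az": 0},
    {"fingers": 1, "tx": 0, "ty": 0, "tz": -0.022, "ax": 0, "ay": 0, "az": 0},
  ],
)

```text
time_s: 29.62
tcp_pos: [0.6899, 0.2045, 0.103]
ee_rot: [[-0.001, 0.14, -0.99], [0.0, -0.99, -0.14], [-1.0, -0.0, 0.001]]
wrist_force: [-5.5, -0.7, 3.6]
gripper_width: 0.003
```

Call:
play_rows(
  commands=[
    {"fingers": 1, "tx": 0, "ty": 0, "tz": -0.003, "ax": 0, "ay": 0, "az": 0},
    {"fingers": 1, "tx": 0, "ty": 0, "tz": -0.003, "ax": 0, "ay": 0, "az": 0},
    {"fingers": 1, "tx": 0, "ty": 0, "tz": -0.003, "ax": 0, "ay": 0, "az": 0},
  ],
)

```text
time_s: 29.87
tcp_pos: [0.6902, 0.2045, 0.103]
ee_rot: [[-0.005, 0.14, -0.99], [-0.001, -0.99, -0.14], [-1.0, 0.0, 0.005]]
wrist_force: [-10.7, -1.4, 6.4]
gripper_width: 0.009
```

The lever is at its stop: force rose to 11 N with no further motion. Backing off and checking.

Call:
play_rows(
  commands=[
    {"fingers": 1, "tx": 0, "ty": 0, "tz": 0.02, "ax": 0, "ay": 0, "az": 0},
    {"fingers": 1, "tx": 0, "ty": 0, "tz": 0.06, "ax": 0, "ay": 0, "az": 0},
    {"fingers": 1, "tx": -0.05, "ty": 0, "tz": 0.08, "ax": 0, "ay": 0, "az": 0},
    {"fingers": 1, "tx": -0.1, "ty": 0, "tz": 0.08, "ax": 0, "ay": 0, "az": 0},
    {"fingers": 1, "tx": -0.15, "ty": 0, "tz": 0.08, "ax": 0, "ay": 0, "az": 0},
  ],
)

```text
time_s: 30.28
tcp_pos: [0.6333, 0.1966, 0.2167]
ee_rot: [[0.005, 0.141, -0.99], [0.002, -0.99, -0.141], [-1.0, -0.001, -0.005]]
wrist_force: [-0.0, 0.3, 1.2]
gripper_width: 0.009
```

Call:
play_rows(
  commands=[
    {"fingers": 1, "tx": -0.05, "ty": -0.05, "tz": 0, "ax": 0, "ay": 0, "az": 0},
    {"fingers": 1, "tx": -0.08, "ty": -0.1, "tz": 0, "ax": 0, "ay": 0, "az": 0},
    {"fingers": 1, "tx": -0.08, "ty": -0.1, "tz": 0, "ax": 0, "ay": 0, "az": 0},
    {"fingers": 1, "tx": -0.08, "ty": -0.1, "tz": 0, "ax": 0, "ay": 0, "az": 0},
  ],
)

```text
time_s: 30.62
tcp_pos: [0.6242, 0.2742, 0.2786]
ee_rot: [[0.011, 0.143, -0.99], [0.007, -0.99, -0.143], [-1.0, -0.005, -0.012]]
wrist_force: [0.2, -0.6, -0.3]
gripper_width: 0.009
```

```bash
python3 - <<'E'
from h import *
np.set_printoptions(precision=4,suppress=True)
S=cap("scene"); D=cap("side"); f=[]
for q,c,rad in((S,(404,335),40),(D,(315,190),30)):
    m=mask(q,(0,180,90),(5,255,255),c,rad); n,l,st,ce=cv2.connectedComponentsWithStats(m); i=1+np.argmax(st[1:,4]); f.append(ce[i]); print(ce[i],st[i])
b=tri([S,D],f); print("ball",b,"angle",np.degrees(np.arctan2(np.hypot(b[0]-.677,b[1]-.202),b[2]-.022)))
where()
s=r.sense();print(s["time_s"],s["tcp_pos"],s["wrist_force"])
# compare with start for the bystanders
a=cv2.imread("pics/scene0.png").astype(int); e=cv2.cvtColor(S["image"],cv2.COLOR_RGB2BGR).astype(int); m=(abs(a-e).max(2)>60).astype(np.uint8)
n,l,st,ce=cv2.connectedComponentsWithStats(cv2.morphologyEx(m,cv2.MORPH_OPEN,np.ones((3,3)))); print(st[1:][st[1:,4]>25].tolist())
E
```

```text
[404.9841 355.873 ] [399 350  13  13 126]
[317.7708 183.5417] [314 180   9   8  48]
ball [0.7118 0.2112 0.0914] angle 27.398966592434316
S [296.5 190.5] [359.5 200.5] [289.5 268.5] [346.5 279.5] D [343.5 311.5] [337.5 310.5]
bot -y [ 0.4941 -0.097   0.0038] top -y [ 0.4008 -0.1391  0.1523] lean 32.14378583443904 0.18036669404739183
bottom [ 0.4992 -0.092   0.012 ] [0.4945 0.0485 0.012 ] mid [ 0.4968 -0.0218  0.012 ] yaw 1.899197622147401
top [ 0.4254 -0.0927  0.195 ] [0.4193 0.0507 0.195 ] mid [ 0.4223 -0.021   0.195 ] yaw 2.456257610971693
30.9167 [0.6235 0.27   0.2727] [ 0.2812 -0.6708 -0.0237]
[[416, 0, 184, 275, 15164], [624, 2, 16, 11, 105], [387, 11, 79, 115, 4286], [572, 54, 46, 56, 681], [368, 72, 17, 14, 120], [625, 86, 15, 28, 221], [397, 89, 8, 11, 40], [340, 103, 13, 32, 254], [582, 111, 54, 59, 915], [355, 113, 29, 35, 816], [635, 176, 5, 10, 38], [156, 184, 66, 63, 951], [288, 192, 69, 88, 3606], [164, 212, 12, 23, 140], [293, 215, 5, 6, 27], [312, 272, 23, 29, 419], [432, 288, 70, 28, 853], [313, 303, 10, 5, 33], [398, 317, 13, 12, 119], [399, 350, 14, 13, 145]]
```

```bash
python3 -c "
from station import job
print(job.finish_job())"
```

```text
the job is handed in; nothing more can be done
None
```

I handed the job in at about 31 s, with the brush, the screen and the fan lever all done in the order asked.

- **Brush:** it lies flat in the aluminium tray, seen in the scene picture after release.
- **Screen placing:** the orange screen swung about 5° and rolled slightly in the grip. I corrected this, set it down on the stripe and let it lean on the bar. After release its bottom was about 9 mm past the stripe's centre.
- **Screen mend:** I pushed the bottom back with the closed fingertips, at about 4 N. The wrist camera then showed the front bottom edge parallel to the stripe and centred in x to about 1 mm. It is centred in y to about 2 mm, and it was still standing in the last pictures.
- **Lever:** I pushed it until it stopped moving at 11 N. The ball swung about 73–74 mm, against about 77 mm expected for the full swing.
- **Bystanders:** comparing the first and last scene pictures showed no change where they stand.

**Checks that disagreed:**
- The last lean estimates were rough: about 23° from the scene camera alone. The two-camera figure of 32° was unreliable because the side view was partly hidden. With its bottom centred and resting on the bar, the screen should lean 25°, but I did not confirm that angle directly.
- The ball's swing works out to 0.955 of the lever's 1.0 rad. That gap is within camera error, and the lever would not move further under force.

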